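Set the folding stake in its swivel socket

ROBOT

A 6-joint arm with a two-finger parallel gripper is mounted at the origin on the work surface. World frame = base frame: x ahead of the robot, y to its left, z up, the work surface at z = 0. Lengths are in m, angles in rad, forces in N, time in s.
With the tool pointing down it reaches from about 0.35 to 0.775 m from the base axis. Payload 7.3 kg.
Tool frame: the origin (TCP) lies at the very end of the fingers, on their centre line; the grasp point (between the pads) lies robot.hold_point_z behind it (robot.hold_point_z is the distance from the TCP to the grasp point, in m); y points along the fingers, z is the direction in which the jaws open and shut, and the axes are right-handed (so a half turn about y gives the same grasp; the last joint's range is limited). The gripper opens to 92 mm and grips with 3 to 60 N. Pads are 19 mm wide; open, the fingers measure 130 mm over their backs; the gripper's body (75 mm by 190 mm) begins 47 mm behind the grasp point.
Start: joints at [-1.314, 0.342, 1.524, -0, 1.275, -0.146], TCP at [0.206, -0.483, 0.193] pointing down, gripper open.
Joint ranges: [-2.53, 2.53], [-0.77, 2.02], [0.04, 2.7], [-1, 4.14], [0.28, 2.66], [-3.11, 3.11]. Speed limits (rad/s): [2.57, 2.57, 3.14, 3.14, 3.14, 3.14].

INTERFACE

Orientations are given as a unit quaternion [x, y, z, w].
In Python, from workcell import robot, snapshot, job_done, cut_out gives the robot as it stands.
- The arm moves only by the tool drive_tool, never from a script. Its argument "moves" is a list of rows, each a list of 7 numbers: the turn, a rotation vector about the world's x, y, z in rad, then the shift along the world's x, y, z in m, then the closure, from 0 (fully open) to 1 (shut). In form: [[wx, wy, wz, x, y, z, gripper], ...]. A call has 1 to 5 rows; each row shifts and turns the pose as measured when the row begins; what a row does not reach is not made up. A row lasts 1/8 s, in which the tool goes at most 62.5 mm and 10.7 degrees, less where a joint would pass 70% of its speed; a pose out of reach is approached as far as the arm can. A call is refused whole if a number of a shift passes 0.0625 or a number of a turn 0.188, either way. A call with a gripper value outside its range is refused whole. The fingers move at their own pace and stop on an object; the grip force is fixed at half the most. Time passes only in rows, so rows that do not move let the fingers close. It gives the time, the measured TCP pose, the force and the opening at its end, in the units of the state.
- robot.state(): the state, without advancing time (a new reading comes with each control period).
- snapshot(name): name is "scene" or "top" or "wrist"; returns a dict with "frame" (400x640x3 uint8, blue, green, red), "mtx" (3x3 intrinsics, pixels), "k1" (the pictures are not rectified: a ray, as slopes to the right and down, at radius r is drawn at 1 + k1 r^2 times it, then the intrinsics apply), "position" and "orientation" of the camera in the world. Camera axes: x right, y up, looking along -z (the intrinsics and any distortion apply to the point x, -y, -z); pixel columns grow to the right and rows downward; lengths in m; the calibration is good to about 2 mm. A picture is of the moment at which its call begins. There is no depth.
- job_done(): hands the job in, once; it reports no verdict.
Trained networks look in the newest picture that a camera, given by its name, has taken for a name from the list of things; names that differ only in an ending like _2 or _b are one class to them, and where a whole thing is asked for, a point or a joint stands for the part that bears it (a point fixed in the world has none). Each returns a list of dicts, best first, with "conf" (0 to 1); they miss things now and then, are a little off and sometimes report something else, mostly with a low value. They report only what shows in the picture. A call takes as long as a camera call. They do not tell look-alikes from the thing itself.
- cut_out(thing, camera): "pixels" (400x640 bool, what is visible of it) and "at" ([row, column] in pixels, amid what is visible of it).
The state is a dict: "clock": time; "q": joint angles; "dq": joint speeds; "tau": joint torques, N m; "tool_pos": TCP position; "tcp_rot": TCP orientation; "wrist_force": force on the tool from outside, world axes, zero at the start; "ft_torque": the same for the moment, N m; "opening": finger opening in m.
Only numpy, scipy, OpenCV 4.12 (cv2) and the standard library are available. Lean on these libraries where they do the work, as an engineer would, in place of code of your own. Each camera call takes 0.05 s, during which the arm holds its last target.

TASK

Take the folding stake (the one with the long straight blade) out of the wooden rack and gently feel its square shank into the square hole of the stake holder, turning it until it drops, without forcing it, then push it fully home so that its collar sits flush on the socket. Then turn the stake, which takes the stiff socket round with it, until the blade lies in line with the long side of the holder's base plate, and let go. Leave the other stakes and the things on the table where they are.

Things in the scene. Friction and masses are not known exactly. Their poses are not given: they have to be found in the camera images.
- blade_mid (a point): Folding stake, loose bare steel, 0.5 to 0.85 kg: the point half-way up its blade. Blade 64 mm long (x), 18 mm thick (y), 48 mm high; flat parallel sides from 24 mm below to 18 mm above this point, then a 10 mm thick ridge 6 mm high. z is up; it starts upright, hanging by its collar in any one of the rack's three round holes.
- blade_collar (a point): Folding stake: centre of the underside of its round collar (43 mm across, 8 mm thick), 32 mm below blade_mid; x along the blade, z up. Below it the square shank, 20 x 20 mm, sides parallel to x and y, 42 mm long.
- blade_stake: Folding stake again: its origin is at the centre of the underside of its collar, axes as above.
- socket (a point): Stake holder, fixed: centre of the mouth of its square hole, on the top face of the steel swivel, 62 mm above the table; x along the long side of the holder's base plate, z up. Hole 22 x 22 mm, 2 mm chamfer at the mouth, 46 mm deep. This frame does NOT turn with the hole: the hole's angle is not measured. It enters within about 5 degrees of true.
- holder: The holder: origin at the centre of its base plate's underside (190 mm along x, 110 along y, 14 high), round boss 92 mm across, 60 high. In it a steel swivel 66 mm across, with the hole, turns stiffly (0.2 N m), stays where left. At the start the hole's sides stand 17 to 73 degrees anticlockwise (from above) of the plate's sides. Feel with 4 to 10 N on the stake; over 60 N is forcing, as in a fast set-down.
- rack: Wooden rack, fixed, 100 (x) x 270 (y) x 60 mm high, origin at the centre of its underside; three round holes 36 mm wide on its y axis at -85, 0 and +85 mm. The stakes hang in them, collars on its top face.
- cone_mid (a point): Cone stake, loose steel, in the rack, round shank; point 35 mm above the rack's top; cone 58 mm high, 36 mm across at its foot. Leave alone.
- ball_mid (a point): Ball stake, loose steel, in the rack, round shank; point 35 mm above the rack's top, in its 42 mm ball. Leave alone.
- mallet: Hammer lying on the table, about 260 mm long. Leave alone.
- tape: Tape measure standing on the table, 70 x 34 x 62 mm. Leave alone.
- offcut: Square steel bar lying on the table, 120 x 25 x 25 mm. Leave alone.
- slug: Round steel slug standing on the table between rack and holder, 40 mm across, 35 mm high. Leave alone.
Things that resemble listed ones, but are neither listed nor needed, are in the scene too. Leave any blue or purple look-alike of the blade_stake alone.

How it is judged:
By the outcome, as a careful person would: the job done as asked, in the order asked, and still so for the second after the job is handed in, with the robot touching nothing.
It also fails if it takes over 64 s, if anything falls off the work surface, if the arm or the gripper's body presses on something with over 40 N, if the wrist force passes 120 N, or if a joint passes its speed limit or range.

## Working session

There is one attempt and no reset: what is moved stays moved. The work goes in short steps, Python scripts to look and compute and a tool call to move; the robot and the scene stay as the last step left them, time stands still between calls to the robot, and variables do not carry over. Pictures are saved under pics/ and viewed, and the job is handed in when it is done.

Besides the shell and the picture viewer there is one more tool, called after "Call:" as name(argument=value, ...), one argument or row to a line, values as JSON. drive_tool: Moves the arm, as the interface text tells. Its arguments: {"type":"object","properties":{"moves":{"type":"array"}},"required":["moves"]}

```bash
ls; mkdir -p pics; cat > h.py <<'E'
import numpy as np, cv2
from workcell import robot, snapshot, job_done, cut_out
from scipy.spatial.transform import Rotation as R
def ray(s,row,col):
    K=s["mtx"];d=np.array([(col-K[0][2])/K[0][0],(row-K[1][2])/K[1][1]])
    u=d.copy()
    for _ in range(30): u=d/(1+s["k1"]*(u@u))
    v=R.from_quat(s["orientation"]).apply([u[0],-u[1],-1.])
    return np.array(s["position"]),v
def onz(s,row,col,z):
    p,v=ray(s,row,col); return p+v*(z-p[2])/v[2]
def proj(s,X):
    K=s["mtx"];c=R.from_quat(s["orientation"]).inv().apply(np.array(X)-np.array(s["position"]))
    u=np.array([c[0],-c[1]])/-c[2]; u=u*(1+s["k1"]*(u@u))
    return K[0][0]*u[0]+K[0][2],K[1][1]*u[1]+K[1][2]
def tri(*rs):
    A=np.zeros((3,3));b=np.zeros(3)
    for p,v in rs:
        v=v/np.linalg.norm(v);P=np.eye(3)-np.outer(v,v);A+=P;b+=P@p
    X=np.linalg.solve(A,b)
    return X,[np.linalg.norm(np.cross(X-p,v/np.linalg.norm(v))) for p,v in rs]
E
python3 - <<'E'
from h import *
print(robot.state(),robot.hold_point_z)
S={}
for n in ["scene","top","wrist"]:
    s=snapshot(n);cv2.imwrite(f"pics/{n}0.png",s["frame"]);S[n]=s
    print(n,s["position"],s["orientation"],s["mtx"],s["k1"])
    for t in ["blade_stake","holder","rack","cone_mid","ball_mid","slug","mallet","tape","offcut","blade_mid","blade_collar","socket"]:
        try:
            for r in cut_out(t,n)[:3]: print(n,t,round(r["conf"],2),r["at"],r["pixels"].sum())
        except Exception as e: print(n,t,e)
E
```

```text
pics
{'clock': 0.0, 'q': array([-1.31400190e+00,  3.42690128e-01,  1.52501647e+00,  1.56582457e-05,
        1.27541795e+00, -1.45986808e-01]), 'dq': array([-0.00017622,  0.00116331, -0.00238823,  0.00097768, -0.00129969,
       -0.00010015]), 'tau': array([-2.91107077e-03, -4.31250215e+01, -2.44223589e+01,  7.14996387e-02,
        5.59731235e-02, -1.53703463e-04]), 'tool_pos': array([ 0.2057013 , -0.48251916,  0.19206212]), 'tcp_rot': array([-0.14146709,  0.69335689, -0.69227475,  0.14141768]), 'wrist_force': array([ 0.08946321, -0.58917374,  0.44943936]), 'ft_torque': array([0.01914472, 0.00260641, 0.00451171]), 'opening': 0.09175710342077094} 0.0188
scene [0.95601735 0.73762101 1.07993916] [0.09082027 0.32424879 0.90642202 0.25497749] [[506.04191566   0.         316.17960983]
 [  0.         506.04191566 201.97277913]
 [  0.           0.           1.        ]] -0.10191501416952127
scene blade_stake 0.89 [233.6, 363.5] 409
scene blade_stake 0.68 [197.9, 389.2] 311
scene blade_stake 0.24 [161.0, 282.7] 2089
scene holder 0.61 [161.1, 280.1] 2018
scene rack 0.82 [253.0, 365.3] 3801
scen
[... 1130 characters left out ...]
12.0, 302.2] 221
top slug 0.44 [203.1, 342.0] 124
top mallet 0.76 [147.4, 308.8] 779
top tape 0.75 [138.4, 374.4] 411
top offcut 0.82 [141.7, 439.0] 355
top offcut 0.72 [201.2, 340.7] 162
top blade_mid 0.8 [201.0, 192.4] 291
top blade_mid 0.63 [264.9, 300.0] 227
top blade_mid 0.54 [210.1, 271.6] 295
top blade_collar 0.8 [201.9, 191.1] 292
top blade_collar 0.72 [266.1, 303.2] 273
top blade_collar 0.54 [209.7, 272.3] 278
top socket 0.57 [213.2, 402.7] 2391
wrist [ 0.28190779 -0.45185472  0.38410064] [-0.12786108  0.08413212 -0.54499487  0.8243506 ] [[284.29092335   0.         319.34576611]
 [  0.         284.29092335 197.21437402]
 [  0.           0.           1.        ]] -0.02206814704468393
```

View pics/scene0.png

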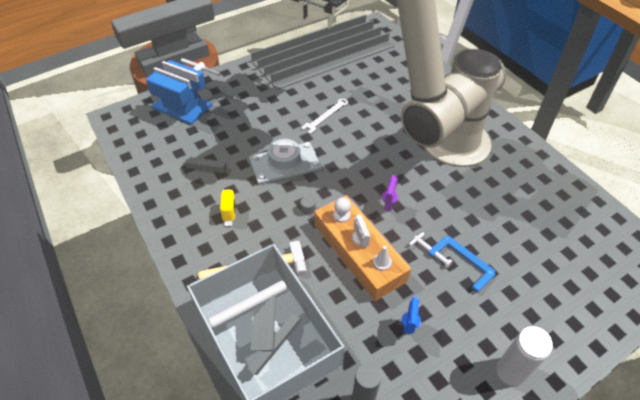

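View pics/top0.png

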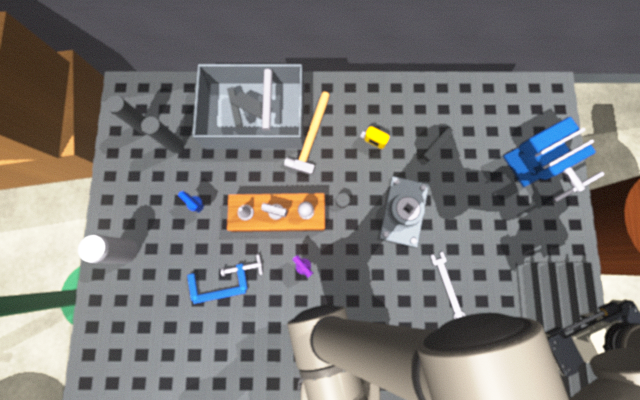

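```bash
python3 - <<'E'
import cv2
a=cv2.imread("pics/top0.png")[120:300,160:460]
cv2.imwrite("pics/topz.png",cv2.resize(a,(800,480),interpolation=2))
a=cv2.imread("pics/scene0.png")[120:340,200:440]
cv2.imwrite("pics/scz.png",cv2.resize(a,(654,600),interpolation=2))
E
```

```text
(no output)
```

View pics/topz.png

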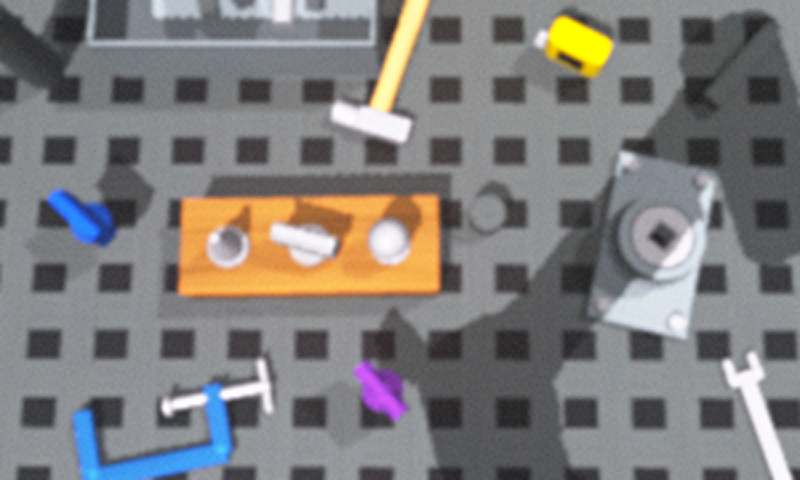

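View pics/scz.png

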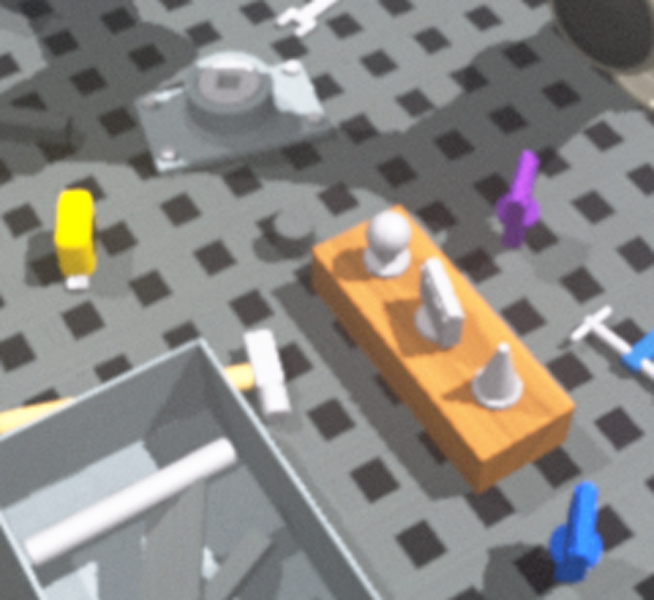

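```bash
python3 - <<'E'
from h import *
T=snapshot("top");S=snapshot("scene")
z=lambda x,y:(y/2.6667+120,x/2.6667+160)
for n,p,h in [("b1",(272,232),.116),("b2",(338,246),.116),("c1",(622,152),.014),("c2",(718,180),.014),("c3",(685,338),.014),("c4",(588,315),.014),("hole",(663,236),.062),("r1",(181,198),.06),("r2",(439,196),.06),("r3",(441,294),.06),("r4",(179,296),.06),("ball",(389,241),.1),("cone",(228,245),.07)]:
    r,c=z(*p);print(n,onz(T,r,c,h).round(4))
# triangulate
a=cut_out("ball_mid","top")[0]["at"];b=cut_out("ball_mid","scene")[0]["at"];print("ball",tri(ray(T,*a),ray(S,*b)))
zs=lambda x,y:(y/2.7273+120,x/2.725+200)
print("hole",tri(ray(T,*z(663,236)),ray(S,*zs(230,80))))
print("bl",tri(ray(T,*z(305,239)),ray(S,*zs(442,285))))
E
```

```text
b1 [0.4922 0.2077 0.116 ]
b2 [0.4783 0.1418 0.116 ]
c1 [ 0.5998 -0.1625  0.014 ]
c2 [ 0.5679 -0.2681  0.014 ]
c3 [ 0.3936 -0.2231  0.014 ]
c4 [ 0.4182 -0.1194  0.014 ]
hole [ 0.4972 -0.1931  0.062 ]
r1 [0.5377 0.3156 0.06  ]
r2 [0.5401 0.042  0.06  ]
r3 [0.4362 0.0397 0.06  ]
r4 [0.4338 0.3121 0.06  ]
ball [0.4858 0.0922 0.1   ]
cone [0.4859 0.2613 0.07  ]
ball (array([0.48052934, 0.13582386, 0.12020113]), [np.float64(0.0304770642935533), np.float64(0.03047706429355334)])
hole (array([ 0.49675593, -0.19304331,  0.05787043]), [np.float64(0.0014466776801464374), np.float64(0.0014466776801462227)])
bl (array([0.48552007, 0.17576231, 0.11138288]), [np.float64(0.0005765962108601061), np.float64(0.0005765962108600791)])
```

```bash
cat > st.py <<'E'
from h import *
def yaw(): 
    s=robot.state();M=R.from_quat(s["tcp_rot"]).as_matrix()
    return np.degrees(np.arctan2(M[1,2],M[0,2]))
if __name__=="__main__":
    s=robot.state();M=R.from_quat(s["tcp_rot"]).as_matrix();print(M.round(3),yaw(),s["clock"],s["tool_pos"],s["q"].round(2),s["wrist_force"].round(2),s["ft_torque"].round(3))
E
python3 st.py
```

```text
[[-0.92   0.     0.392]
 [-0.392 -0.    -0.92 ]
 [-0.    -1.     0.   ]] -66.92077744603145 2.15 [ 0.2058376  -0.48301273  0.19275243] [-1.31  0.34  1.52  0.    1.28 -0.15] [ 0.23 -0.25 -0.59] [-0.075 -0.056 -0.032]
```

View pics/wrist0.png

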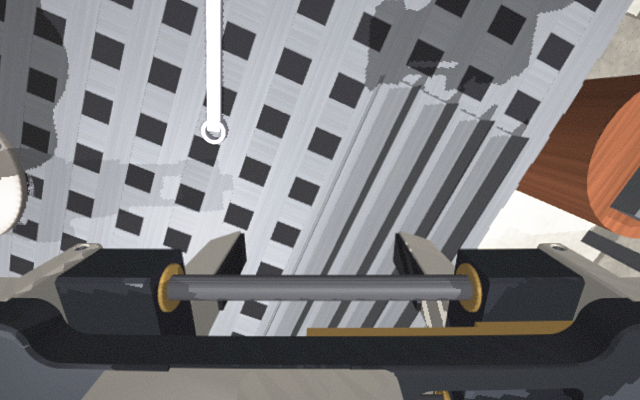

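```bash
cat > cam.py <<'E'
from h import *
s0=dict(position=[ 0.28190779,-0.45185472,0.38410064],orientation=[-0.12786108,0.08413212,-0.54499487,0.8243506],mtx=np.array([[284.29,0,319.35],[0,284.29,197.2],[0,0,1]]),k1=-.02207)
Rt=R.from_quat([-0.14146709,0.69335689,-0.69227475,0.14141768]);pt=np.array([0.2057013,-0.48251916,0.19206212])
off=Rt.inv().apply(np.array(s0["position"])-pt);rel=Rt.inv()*R.from_quat(s0["orientation"])
def camat(x,y,z,yawdeg):
    # tool down with jaw yaw
    zt=np.array([np.cos(np.radians(yawdeg)),np.sin(np.radians(yawdeg)),0]);yt=np.array([0,0,-1.]);xt=np.cross(yt,zt)
    Q=R.from_matrix(np.array([xt,yt,zt]).T)
    return dict(position=np.array([x,y,z])+Q.apply(off),orientation=(Q*rel).as_quat(),mtx=s0["mtx"],k1=s0["k1"])
E
python3 - <<'E'
from cam import *
print(off,R.from_quat(s0["orientation"]).apply([0,0,-1]))
for t in [(.33,-.30,.22,-45),(.36,-.26,.22,-25),(.38,-.2,.22,-20),(.33,-.2,.22,-20)]:
    c=camat(*t);print(t,proj(c,[.497,-.193,.062]))
for t in [(.36,.1,.24,10),(.37,.14,.24,-10),(.4,.14,.24,-12)]:
    c=camat(*t);print(t,proj(c,[.485,.176,.11]))
E
```

```text
[-0.08217346 -0.19202129  0.00136981] [-0.278076   -0.11910157 -0.95314666]
(0.33, -0.3, 0.22, -45) (np.float64(357.0916078648174), np.float64(-1.775497165586927))
(0.36, -0.26, 0.22, -25) (np.float64(401.39403481986193), np.float64(73.94856945990719))
(0.38, -0.2, 0.22, -20) (np.float64(406.06605303807396), np.float64(137.8612029617143))
(0.33, -0.2, 0.22, -20) (np.float64(446.21445286229624), np.float64(123.54935866332679))
(0.36, 0.1, 0.24, 10) (np.float64(439.5132828623949), np.float64(134.60262644961952))
(0.37, 0.14, 0.24, -10) (np.float64(413.6494004524416), np.float64(132.4277023216115))
(0.4, 0.14, 0.24, -12) (np.float64(385.4239450949922), np.float64(134.68010975313064))
```

Call:
drive_tool(
  moves=[
    [0,0,0.15,0.04,0.05,0.01,0],
    [0,0,0.15,0.04,0.05,0.01,0],
    [0,0,0.15,0.04,0.05,0.01,0],
    [0,0,0.15,0.04,0.05,0,0],
    [0,0,0.15,0.03,0.04,0,0],
  ],
)

```text
clock: 2.78
tool_pos: [0.3927, -0.2461, 0.2226]
tcp_rot: [0.39, -0.589, 0.591, -0.39]
wrist_force: [0.2, 0.7, -0.2]
opening: 0.0916
```

```bash
python3 st.py; python3 - <<'E'
from h import *
s=snapshot("wrist");cv2.imwrite("pics/w1.png",s["frame"]);print(proj(s,[.497,-.193,.062]))
import pickle;pickle.dump(s,open("w1.pkl","wb"))
E
```

```text
[[-0.392  0.002  0.92 ]
 [-0.92  -0.002 -0.392]
 [ 0.001 -1.     0.003]] -23.07551790915758 2.775 [ 0.3927367  -0.24612365  0.22255228] [-0.73  0.2   1.63  0.    1.3  -0.32] [ 0.22  0.68 -0.25] [-0.038 -0.08   0.057]
(np.float64(381.9904777972731), np.float64(99.65301286560943))
```

View pics/w1.png

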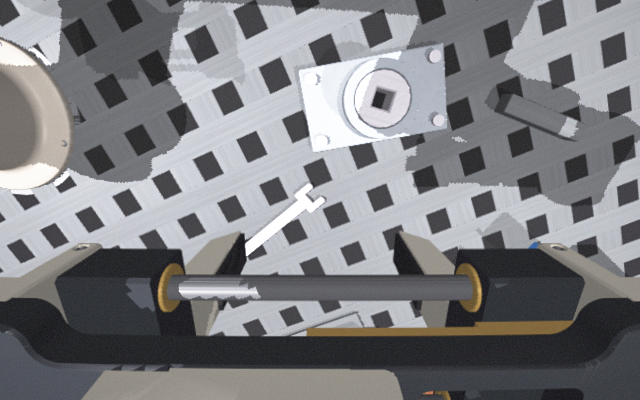

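```bash
python3 - <<'E'
import cv2
a=cv2.imread("pics/w1.png")[30:160,290:455]
cv2.imwrite("pics/w1z.png",cv2.resize(a,None,fx=4.6,fy=4.6,interpolation=2))
a=cv2.imread("pics/w1.png")[60:140,335:425]
cv2.imwrite("pics/w1zz.png",cv2.resize(a,None,fx=7,fy=7,interpolation=2))
E
```

```text
(no output)
```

View pics/w1z.png

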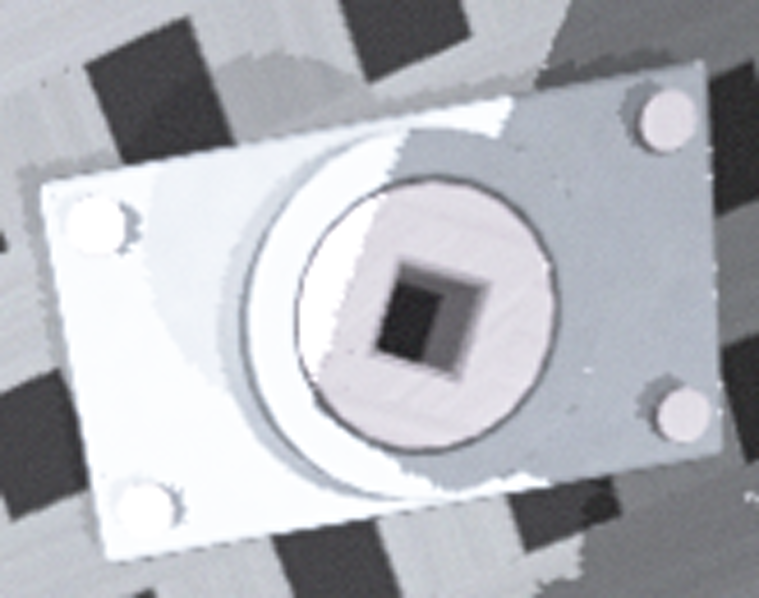

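View pics/w1zz.png

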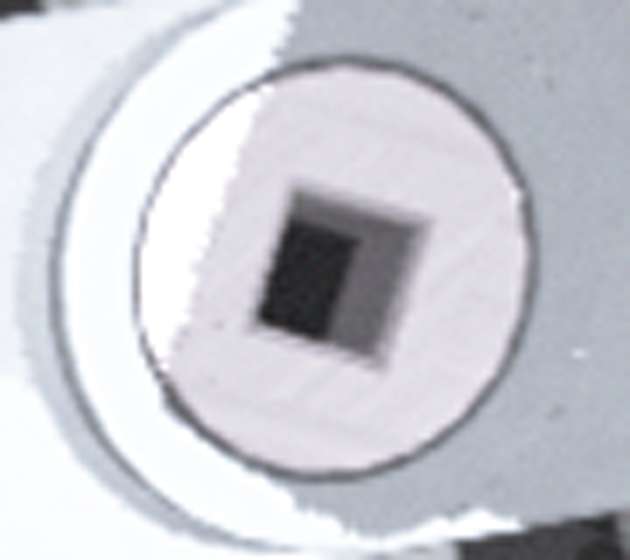

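```bash
cat > m1.py <<'E'
from h import *
import pickle
s=pickle.load(open("w1.pkl","rb"))
H=[onz(s,60+y/7,335+x/7,.062)for x,y in [(288,184),(435,217),(383,367),(245,325)]]
P=[onz(s,30+y/4.6,290+x/4.6,.014)for x,y in [(42,185),(703,63),(722,450),(108,560)]]
for Q in (H,P):
    Q=np.array(Q);print(Q.round(4).tolist(),Q.mean(0))
    for i in range(4):
        d=Q[(i+1)%4]-Q[i];print(np.linalg.norm(d),np.degrees(np.arctan2(d[1],d[0])))
C=[onz(s,60+y/7,335+x/7,.062)for x,y in [(135,265),(530,265),(335,58),(335,478)]];print(np.array(C).round(4),np.mean(C,0))
E
python3 m1.py
```

```text
[[0.4957, -0.1764, 0.062], [0.5165, -0.1908, 0.062], [0.5007, -0.2103, 0.062], [0.4814, -0.1947, 0.062]] [ 0.49856008 -0.1930368   0.062     ]
0.025374648678073698 -34.59995576192143
0.025084957755667162 -129.22937235079937
0.02482290136313891 141.0969153039181
0.023183065156119485 51.93072348133466
[[0.4199, -0.1196, 0.014], [0.6012, -0.162, 0.014], [0.5775, -0.2657, 0.014], [0.3949, -0.224, 0.014]] [ 0.49837718 -0.19283664  0.014     ]
0.1861900807088779 -13.18316224404966
0.10636773369753569 -102.88998504224121
0.18722666388384515 167.12045559278886
0.10735959192554348 76.55550232947492
[[ 0.4677 -0.1784  0.062 ]
 [ 0.5289 -0.2043  0.062 ]
 [ 0.5093 -0.1612  0.062 ]
 [ 0.487  -0.2245  0.062 ]] [ 0.49821797 -0.19209481  0.062     ]
```

Call:
drive_tool(
  moves=[
    [0,0,0.04,0.005,0.06,0.005,0],
    [0,0,0.04,0.005,0.06,0.005,0],
    [0,0,0.04,0.005,0.06,0.005,0],
    [0,0,0.04,0.005,0.06,0.005,0],
    [0,0,0.04,0,0.06,0,0],
  ],
)

```text
clock: 3.45
tool_pos: [0.4158, 0.0598, 0.2432]
tcp_rot: [0.447, -0.545, 0.547, -0.452]
wrist_force: [1.4, -0.7, -0.3]
opening: 0.0921
```

Call:
drive_tool(
  moves=[
    [0,0,0,0,0.06,0,0],
    [0,0,0,0,0.03,0,0],
  ],
)

```text
clock: 3.7
tool_pos: [0.4152, 0.154, 0.2437]
tcp_rot: [0.447, -0.544, 0.547, -0.453]
wrist_force: [0.5, 0.1, -0.0]
opening: 0.0918
```

```bash
python3 st.py; python3 - <<'E'
from h import *
s=snapshot("wrist");cv2.imwrite("pics/w2.png",s["frame"]);print(proj(s,[.485,.176,.116]))
import pickle;pickle.dump(s,open("w2.pkl","wb"))
x,y=map(int,proj(s,[.485,.176,.1]))
a=s["frame"][max(0,y-70):y+70,x-90:x+90];print(max(0,y-70),x-90)
cv2.imwrite("pics/w2z.png",cv2.resize(a,None,fx=4.2,fy=4.2,interpolation=2))
E
```

```text
[[-0.19   0.009  0.982]
 [-0.982  0.002 -0.19 ]
 [-0.004 -1.     0.008]] -10.96780286821106 3.7 [0.41524338 0.15400185 0.24369118] [0.18 0.14 1.65 0.   1.34 0.37] [ 0.5   0.1  -0.04] [-0.092 -0.069 -0.018]
(np.float64(375.01668408657764), np.float64(150.7067308690841))
78 282
```

View pics/w2.png

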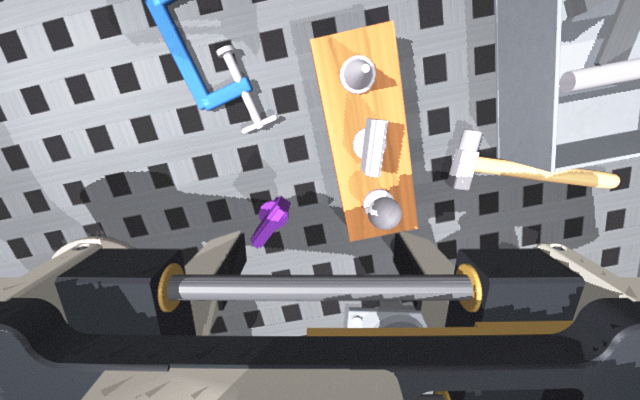

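View pics/w2z.png

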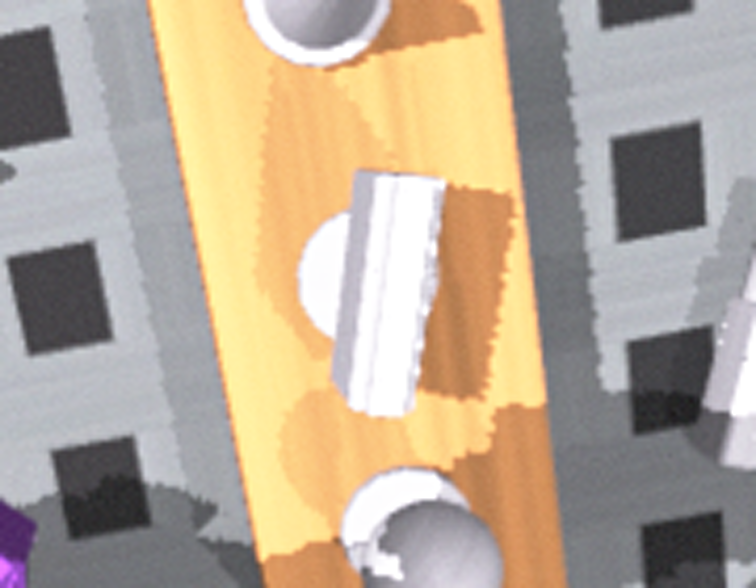

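```bash
python3 - <<'E'
from h import *
import pickle
s=pickle.load(open("w2.pkl","rb"))
f=lambda x,y,z:onz(s,78+y/4.2,282+x/4.2,z)
for n,a,b,z in [("ridge",(409,177),(377,410),.116),("Ledge",(374,172),(347,380),.11),("Redge",(446,180),(411,415),.11)]:
    A=f(*a,z);B=f(*b,z);d=A-B;print(n,A.round(4),B.round(4),((A+B)/2).round(4),np.linalg.norm(d),np.degrees(np.arctan2(d[1],d[0])))
T=snapshot("top");z=lambda x,y:(y/2.6667+120,x/2.6667+160)
r2=ray(s,78+293/4.2,282+393/4.2);print(tri(ray(T,*z(305,239)),r2))
E
```

```text
ridge [0.4942 0.2081 0.116 ] [0.4775 0.1483 0.116 ] [0.4858 0.1782 0.116 ] 0.06212355018741437 74.41767277107556
Ledge [0.4864 0.2106 0.11  ] [0.4713 0.1567 0.11  ] [0.4789 0.1837 0.11  ] 0.05599452389290395 74.3623882203477
Redge [0.5049 0.205  0.11  ] [0.4876 0.1434 0.11  ] [0.4962 0.1742 0.11  ] 0.06400941345215377 74.25326957789488
(array([0.48794698, 0.17676857, 0.10211774]), [np.float64(0.0005582237006713838), np.float64(0.0005582237006713085)])
```

Call:
drive_tool(
  moves=[
    [-0.002,0.009,-0.04,0.04,0.015,0,0],
    [0,0,-0.04,0.03,0.008,-0.03,0],
    [0,0,0,0,0,-0.04,0],
    [0,0,0,0,0,-0.01,0],
  ],
)

```text
clock: 4.3
tool_pos: [0.4885, 0.1743, 0.1628]
tcp_rot: [0.426, -0.563, 0.564, -0.427]
wrist_force: [-0.7, 0.3, -0.1]
opening: 0.0915
```

```bash
python3 st.py; python3 - <<'E'
from h import *
s=snapshot("wrist");cv2.imwrite("pics/w3.png",s["frame"])
print(proj(s,[.494,.208,.116]),proj(s,[.4775,.148,.116]))
E
```

```text
[[-0.271  0.002  0.963]
 [-0.963 -0.001 -0.271]
 [ 0.    -1.     0.002]] -15.723395597785602 4.3 [0.48847229 0.174292   0.16278362] [ 0.2   0.36  1.59 -0.    1.19  0.47] [-0.65  0.34 -0.15] [-0.087 -0.025  0.018]
(np.float64(313.83956464069286), np.float64(165.43588073751016)) (np.float64(314.661812942987), np.float64(232.50921343085108))
```

View pics/w3.png

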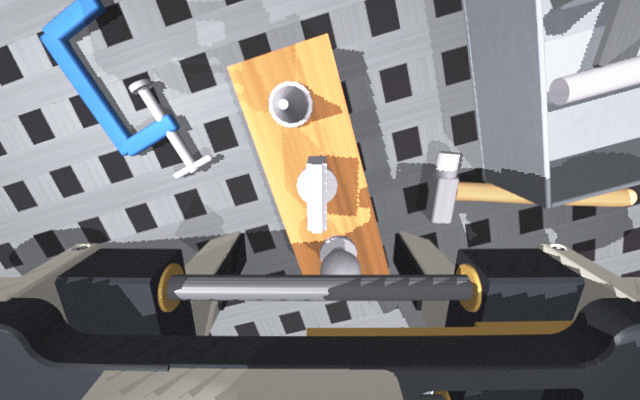

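Call:
drive_tool(
  moves=[
    [0,0,0,-0.001,0.003,-0.04,0],
    [0,0,0,0,0,-0.035,0],
    [0,0,0,0,0,-0.009,0],
    [0,0,0,0,0,0,0],
  ],
)

```text
clock: 4.85
tool_pos: [0.4922, 0.1761, 0.0838]
tcp_rot: [0.422, -0.561, 0.567, -0.431]
wrist_force: [-0.5, -1.0, 0.5]
opening: 0.0919
```

```bash
python3 st.py; python3 - <<'E'
from h import *
s=snapshot("scene");cv2.imwrite("pics/s4.png",cv2.resize(s["frame"][130:330,280:480],None,fx=3,fy=3))
E
```

```text
[[-0.273  0.014  0.962]
 [-0.962  0.001 -0.273]
 [-0.005 -1.     0.013]] -15.864821030329589 4.85 [0.49221505 0.1760514  0.08376094] [ 0.2   0.44  1.7  -0.    0.99  0.48] [-0.47 -1.    0.49] [-0.018 -0.074  0.002]
```

View pics/s4.png

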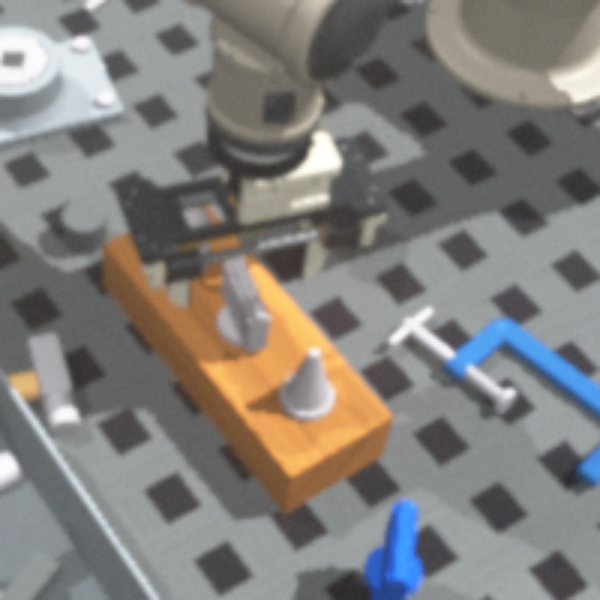

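Call:
drive_tool(
  moves=[
    [-0.001,0.014,0,-0.005,0,-0.006,0],
    [0,0,0,0,0,-0.004,0],
    [0,0,0,0,0,0,0],
  ],
)

```text
clock: 5.28
tool_pos: [0.489, 0.1765, 0.0765]
tcp_rot: [0.424, -0.563, 0.565, -0.428]
wrist_force: [-0.5, 0.1, -0.4]
opening: 0.0918
```

```bash
python3 st.py
```

```text
[[-0.273  0.005  0.962]
 [-0.962  0.001 -0.273]
 [-0.003 -1.     0.005]] -15.85987672901653 5.275 [0.48897008 0.17646828 0.07650335] [0.2  0.45 1.7  0.   0.98 0.48] [-0.47  0.09 -0.39] [ 0.015 -0.025 -0.032]
```

Call:
drive_tool(
  moves=[
    [-0.001,0.006,0,-0.001,0,-0.003,0],
    [0,0,0,0,0,0,0],
    [0,0,0,0,0,0,0.5],
    [0,0,0,0,0,0,1],
    [0,0,0,0,0,0,1],
  ],
)

```text
clock: 5.9
tool_pos: [0.4881, 0.1766, 0.0735]
tcp_rot: [-0.426, 0.564, -0.564, 0.426]
wrist_force: [-0.4, -0.2, -0.0]
opening: 0.0661
```

Call:
drive_tool(
  moves=[
    [0,0,0,0,0,0,1],
    [0,0,0,0,0,0,1],
    [0,0,0,0,0,0,1],
  ],
)

```text
clock: 6.28
tool_pos: [0.4881, 0.1766, 0.0736]
tcp_rot: [-0.426, 0.564, -0.564, 0.426]
wrist_force: [0.3, 0.1, 0.4]
opening: 0.0363
```

```bash
python3 st.py
```

```text
[[-0.273 -0.001  0.962]
 [-0.962  0.    -0.273]
 [-0.    -1.    -0.001]] -15.852385213928496 6.275 [0.48810911 0.17657439 0.07357394] [0.2  0.46 1.7  0.   0.98 0.48] [0.33 0.09 0.45] [-0.037 -0.098  0.005]
```

Call:
drive_tool(
  moves=[
    [0,0,0,0,0,0,1],
    [0,0,0,0,0,0,1],
    [0,0,0,0,0,0,1],
    [0,0,0,0,0,0,1],
  ],
)

```text
clock: 6.78
tool_pos: [0.4873, 0.1768, 0.0734]
tcp_rot: [-0.427, 0.565, -0.564, 0.426]
wrist_force: [-1.1, 0.2, 0.2]
opening: 0.017
```

```bash
python3 st.py
```

```text
[[-0.273 -0.002  0.962]
 [-0.962  0.001 -0.273]
 [ 0.    -1.    -0.002]] -15.848446368755969 6.775 [0.48726844 0.17675926 0.07342495] [0.2  0.46 1.7  0.   0.98 0.48] [-1.15  0.16  0.22] [ 0.031 -0.016  0.024]
```

Call:
drive_tool(
  moves=[
    [0,0,0,0,0,0.01,1],
    [0,0,0,0,0,0.025,1],
    [0,0,0,0,0,0.035,1],
    [0,0,0,0,0,0.035,1],
    [0,0,0,0,0,0.03,1],
  ],
)

```text
clock: 7.4
tool_pos: [0.4833, 0.1753, 0.2088]
tcp_rot: [-0.431, 0.566, -0.562, 0.422]
wrist_force: [0.4, -0.1, -5.5]
opening: 0.0167
```

```bash
python3 st.py; python3 - <<'E'
from h import *
s=snapshot("scene");cv2.imwrite("pics/s5.png",cv2.resize(s["frame"][80:330,230:480],None,fx=2.4,fy=2.4))
s=snapshot("wrist");cv2.imwrite("pics/w5.png",s["frame"])
E
```

```text
[[-0.273 -0.014  0.962]
 [-0.962 -0.003 -0.273]
 [ 0.006 -1.    -0.012]] -15.867365217216125 7.4 [0.48327807 0.17531413 0.20877256] [0.2  0.32 1.51 0.   1.32 0.48] [ 0.43 -0.08 -5.54] [-0.029 -0.094 -0.046]
```

View pics/s5.png

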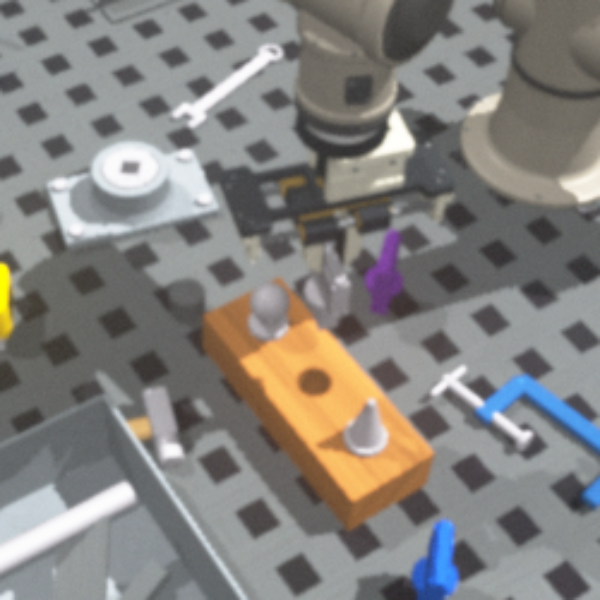

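View pics/w5.png

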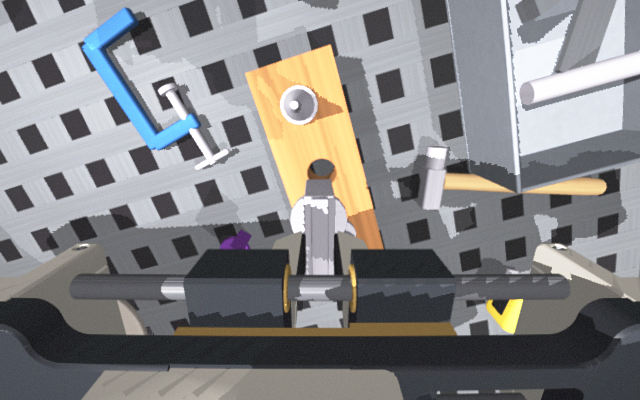

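```bash
python3 - <<'E'
from cam import *
s=robot.state();Q=R.from_quat(s["tcp_rot"]);p=s["tool_pos"]
c=dict(position=p+Q.apply(off),orientation=(Q*rel).as_quat(),mtx=s0["mtx"],k1=s0["k1"])
a=cv2.resize(cv2.imread("pics/w5.png")[150:290,260:380],None,fx=5,fy=5,interpolation=2)
for x in (-.032,.032):
  for (y,z) in [(-.0426,.005),(-.0426,-.005),(-.0366,.009),(-.0366,-.009),(.0054,.009),(.0054,-.009)]:
    u,v=proj(c,p+Q.apply([x,y,z]));print(x,y,z,round(u,1),round(v,1));cv2.circle(a,(int((u-260)*5),int((v-150)*5)),3,(0,0,255),-1)
for t in np.linspace(0,6.28,40):
    u,v=proj(c,p+Q.apply([.0215*np.cos(t),.0054,.0215*np.sin(t)]));cv2.circle(a,(int((u-260)*5),int((v-150)*5)),1,(0,255,0),-1)
cv2.imwrite("pics/w5z.png",a[:600])
E
```

```text
-0.032 -0.0426 0.005 325.3 201.9
-0.032 -0.0426 -0.005 307.3 201.9
-0.032 -0.0366 0.009 332.1 198.5
-0.032 -0.0366 -0.009 300.7 198.6
-0.032 0.0054 0.009 329.4 180.5
-0.032 0.0054 -0.009 304.3 180.5
0.032 -0.0426 0.005 324.7 299.0
0.032 -0.0426 -0.005 308.7 299.1
0.032 -0.0366 0.009 330.7 293.0
0.032 -0.0366 -0.009 302.8 293.1
0.032 0.0054 0.009 328.6 259.7
0.032 0.0054 -0.009 305.6 259.8
```

View pics/w5z.png

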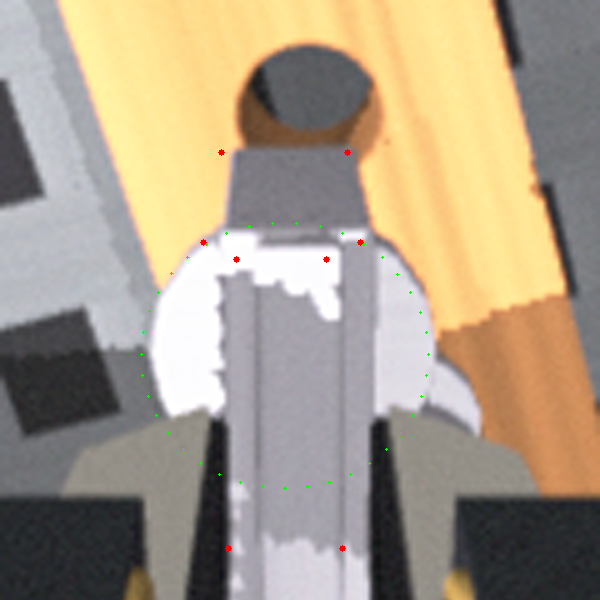

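Call:
drive_tool(
  moves=[
    [0.003,-0.014,0.06,0,-0.03,0,1],
    [0,0,0.12,0.002,-0.045,0,1],
    [0,0,0.12,0.002,-0.045,0,1],
    [0,0,0.12,0.002,-0.045,0,1],
    [0,0,0.12,0.002,-0.045,0,1],
  ],
)

```text
clock: 8.12
tool_pos: [0.489, -0.0372, 0.2031]
tcp_rot: [-0.566, 0.426, -0.421, 0.566]
wrist_force: [1.2, -0.7, -6.2]
opening: 0.0171
```

Call:
drive_tool(
  moves=[
    [0,0,0.12,0.002,-0.045,0,1],
    [0,0,0.12,0.002,-0.045,0,1],
    [0,0,0.12,0.002,-0.04,0,1],
    [0,0,0.1,0,-0.02,0,1],
    [0,0,0,0,0,0,1],
  ],
)

```text
clock: 8.75
tool_pos: [0.4902, -0.1941, 0.1936]
tcp_rot: [0.65, -0.287, 0.273, -0.648]
wrist_force: [-1.0, 1.1, -6.2]
opening: 0.0168
```

```bash
python3 st.py
```

```text
[[ 0.687 -0.019  0.727]
 [-0.727  0.005  0.687]
 [-0.017 -1.    -0.01 ]] 43.378058811822044 8.75 [ 0.49021425 -0.19406935  0.19364186] [-0.52  0.36  1.5  -0.    1.3  -1.27] [-1.02  1.12 -6.22] [ 0.114 -0.087 -0.   ]
```

Call:
drive_tool(
  moves=[
    [-0.005,-0.019,0.09,0.008,0,0,1],
    [0,0,0.08,0,0,-0.01,1],
    [0,0,0,0,0,-0.02,1],
    [0,0,0,0,0,-0.008,1],
    [0,0,0,0,0,0,1],
  ],
)

```text
clock: 9.38
tool_pos: [0.4959, -0.1891, 0.1497]
tcp_rot: [-0.67, 0.227, -0.221, 0.672]
wrist_force: [-0.8, 0.4, -5.1]
opening: 0.0167
```

```bash
python3 st.py; python3 - <<'E'
from h import *
s=snapshot("scene");cv2.imwrite("pics/s6.png",cv2.resize(s["frame"][80:240,200:360],None,fx=3.75,fy=3.75,interpolation=2))
s=snapshot("top");cv2.imwrite("pics/t6.png",cv2.resize(s["frame"][150:270,330:480],None,fx=4,fy=4,interpolation=2))
s=snapshot("wrist");cv2.imwrite("pics/w6.png",s["frame"])
E
```

```text
[[ 0.8   -0.007  0.6  ]
 [-0.6    0.005  0.8  ]
 [-0.009 -1.    -0.   ]] 53.13632271034761 9.375 [ 0.49589682 -0.18907921  0.14972168] [-0.51  0.4   1.57  0.    1.19 -1.44] [-0.84  0.44 -5.05] [ 0.045 -0.209 -0.075]
```

View pics/s6.png

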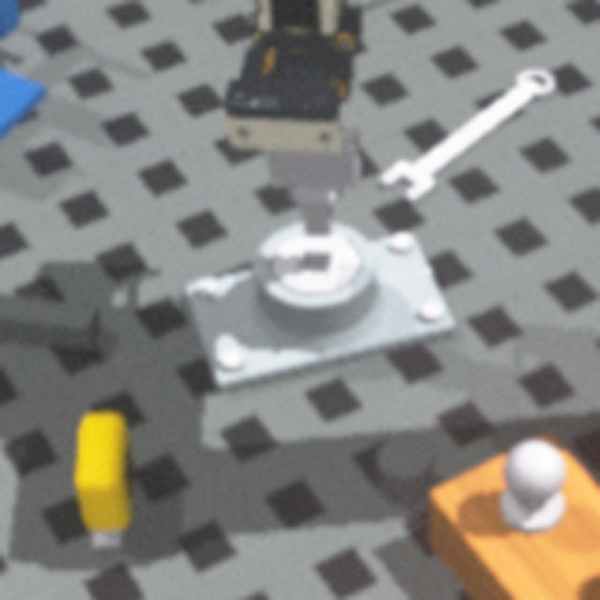

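View pics/w6.png

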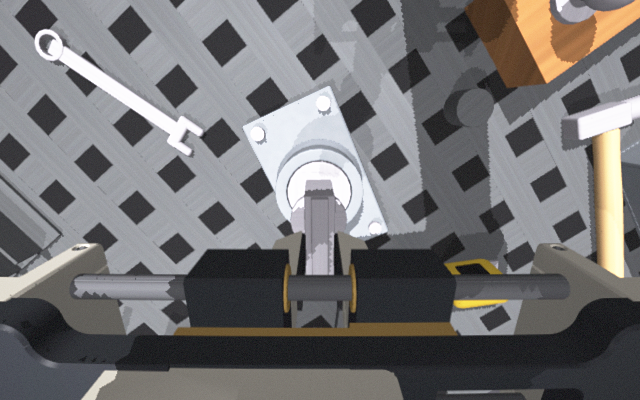

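```bash
python3 - <<'E'
from cam import *
s=robot.state();Q=R.from_quat(s["tcp_rot"]);p=s["tool_pos"]
c=dict(position=p+Q.apply(off),orientation=(Q*rel).as_quat(),mtx=s0["mtx"],k1=s0["k1"])
a=cv2.resize(cv2.imread("pics/w6.png")[80:240,240:390],None,fx=5,fy=5,interpolation=2)
for r,z in [(.033,.062),(.046,.06)]:
  for t in np.linspace(0,6.28,80):
    u,v=proj(c,[.498+r*np.cos(t),-.193+r*np.sin(t),z]);cv2.circle(a,(int((u-240)*5),int((v-80)*5)),1,(0,0,255),-1)
th=np.radians(-13)
for x,y in [(.095,.055),(-.095,.055),(.095,-.055),(-.095,-.055)]:
    u,v=proj(c,[.498+x*np.cos(th)-y*np.sin(th),-.193+x*np.sin(th)+y*np.cos(th),.014]);cv2.circle(a,(int((u-240)*5),int((v-80)*5)),4,(0,0,255),-1)
cv2.imwrite("pics/w6z.png",a[:600]);cv2.imwrite("pics/w6z.png",a[:800,:750][:600])
E
```

```text
(no output)
```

View pics/w6z.png

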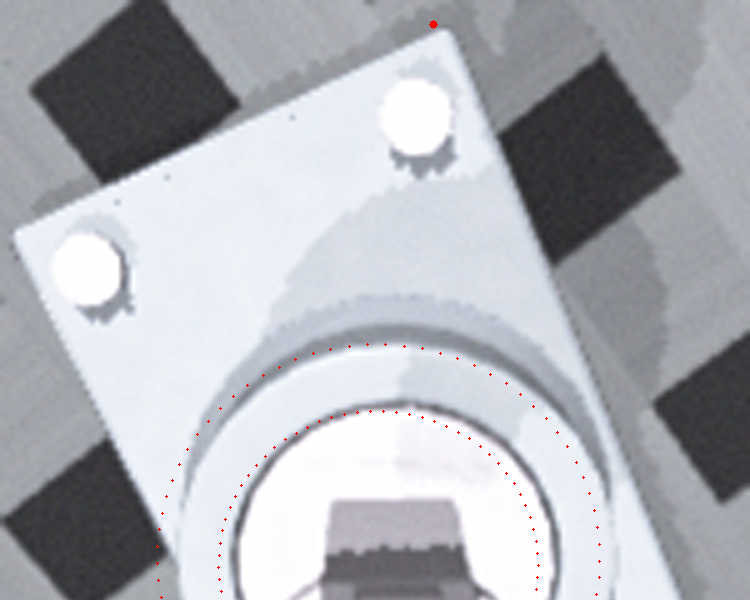

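View pics/t6.png

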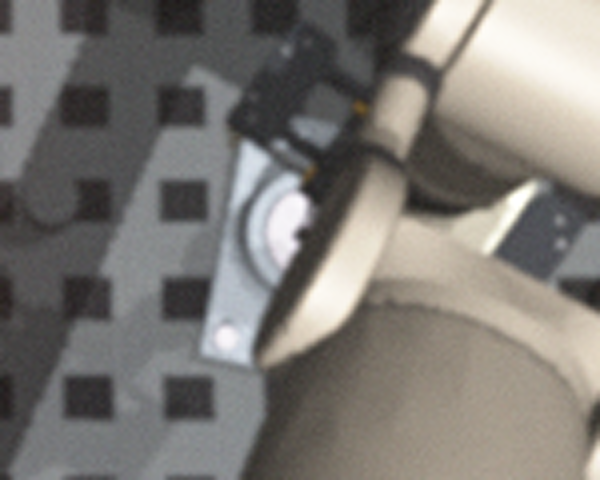

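```bash
python3 - <<'E'
from cam import *
s=robot.state();Q=R.from_quat(s["tcp_rot"]);p=s["tool_pos"]
w=snapshot("wrist")
import pickle;pickle.dump(w,open("w6.pkl","wb"))
print(Q.inv().apply(w["position"]-p),off,((Q.inv()*R.from_quat(w["orientation"]))*rel.inv()).as_rotvec())
for t in ([.498,-.193,.062],[.498,-.193,.1]):
  print(proj(w,t),proj(dict(position=p+Q.apply(off),orientation=(Q*rel).as_quat(),mtx=s0["mtx"],k1=s0["k1"]),t))
E
```

```text
[-0.08160493 -0.1913667  -0.00086777] [-0.08217346 -0.19202129  0.00136981] [-1.70618455e-03  4.06653098e-05 -1.52286994e-03]
(np.float64(318.3681466501867), np.float64(193.14760393481473)) (np.float64(315.7420035556042), np.float64(193.91117669332806))
(np.float64(318.25523165174786), np.float64(205.1287979279998)) (np.float64(315.33024640699426), np.float64(205.90435207853952))
```

Call:
drive_tool(
  moves=[
    [-0.005,-0.007,-0.015,0.003,-0.0045,0,1],
    [0,0,0,0,0,-0.012,1],
    [0,0,0,0,0,-0.01,1],
    [0,0,0,0,0,0,1],
  ],
)

```text
clock: 10.07
tool_pos: [0.5001, -0.1951, 0.1281]
tcp_rot: [0.669, -0.228, 0.231, -0.669]
wrist_force: [-0.1, -0.5, -5.0]
opening: 0.0168
```

```bash
python3 st.py
```

```text
[[ 0.79   0.004  0.613]
 [-0.613 -0.002  0.79 ]
 [ 0.005 -1.     0.001]] 52.183305557013924 10.075 [ 0.5001206  -0.1951355   0.12814309] [-0.51  0.42  1.59 -0.    1.12 -1.43] [-0.07 -0.49 -5.01] [ 0.032 -0.163  0.038]
```

Call:
drive_tool(
  moves=[
    [0.002,0.004,0,-0.002,0.002,-0.003,1],
    [0,0,0,0,0,-0.003,1],
    [0,0,0,0,0,0,1],
  ],
)

```text
clock: 10.45
tool_pos: [0.4981, -0.193, 0.1218]
tcp_rot: [0.669, -0.229, 0.229, -0.669]
wrist_force: [0.0, -0.6, -5.4]
opening: 0.017
```

```bash
python3 st.py;python3 - <<'E'
from h import *
s=snapshot("scene");cv2.imwrite("pics/s7.png",cv2.resize(s["frame"][110:190,240:330],None,fx=7,fy=7,interpolation=2))
E
```

```text
[[ 0.79  -0.     0.613]
 [-0.613 -0.     0.79 ]
 [-0.    -1.    -0.   ]] 52.18856132676771 10.45 [ 0.49806034 -0.19295848  0.12176615] [-0.51  0.43  1.6  -0.    1.11 -1.42] [ 0.01 -0.62 -5.36] [ 0.073 -0.061  0.059]
```

View pics/s7.png

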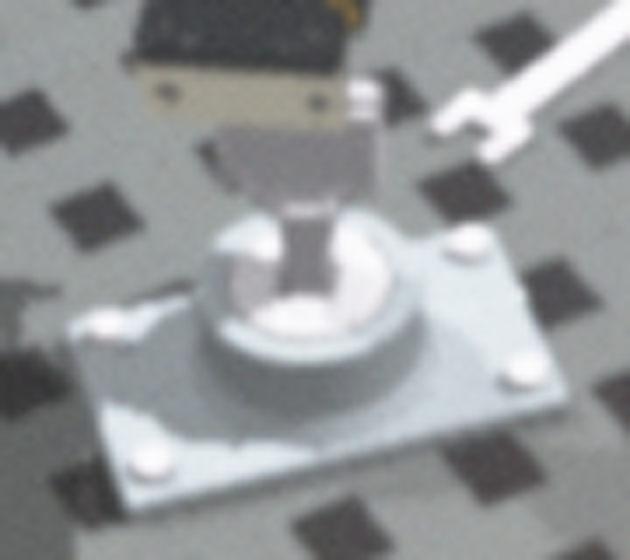

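Call:
drive_tool(
  moves=[
    [0,0,0,0,0,-0.002,1],
    [0,0,0,0,0,-0.002,1],
  ],
)

```text
clock: 10.75
tool_pos: [0.4984, -0.1931, 0.1181]
tcp_rot: [0.669, -0.229, 0.23, -0.669]
wrist_force: [-0.0, -0.8, -5.9]
opening: 0.0167
```

Call:
drive_tool(
  moves=[
    [0,0,0,0,0,-0.0015,1],
    [0,0,0,0,0,0,1],
  ],
)

```text
clock: 11.0
tool_pos: [0.4989, -0.1933, 0.117]
tcp_rot: [0.669, -0.228, 0.23, -0.669]
wrist_force: [-0.0, 0.6, -5.5]
opening: 0.0168
```

Call:
drive_tool(
  moves=[
    [0,0,0,0,0,-0.0015,1],
    [0,0,0,0,0,0,1],
  ],
)

```text
clock: 11.25
tool_pos: [0.4999, -0.1938, 0.117]
tcp_rot: [0.669, -0.227, 0.231, -0.669]
wrist_force: [-0.7, 0.8, -3.5]
opening: 0.0168
```

Call:
drive_tool(
  moves=[
    [0.001,0.003,0,-0.001,0.0005,-0.001,1],
    [0,0,0,0,0,0,1],
  ],
)

```text
clock: 11.5
tool_pos: [0.4995, -0.1935, 0.1168]
tcp_rot: [0.669, -0.228, 0.231, -0.669]
wrist_force: [-0.0, -0.1, -0.6]
opening: 0.0167
```

```bash
python3 st.py
```

```text
[[ 0.79   0.004  0.613]
 [-0.613 -0.003  0.79 ]
 [ 0.005 -1.     0.   ]] 52.19168756820868 11.5 [ 0.49954445 -0.19350278  0.11684423] [-0.51  0.43  1.61 -0.    1.09 -1.42] [-0.01 -0.07 -0.63] [ 0.088 -0.058  0.03 ]
```

Call:
drive_tool(
  moves=[
    [0.002,0.004,0.03,-0.001,0.0003,-0.0005,1],
    [0,0,0,0,0,0,1],
  ],
)

```text
clock: 11.75
tool_pos: [0.499, -0.1934, 0.1168]
tcp_rot: [0.673, -0.218, 0.219, -0.672]
wrist_force: [1.1, 0.7, 0.6]
opening: 0.0171
```

```bash
python3 st.py
```

```text
[[ 0.809  0.001  0.587]
 [-0.587 -0.001  0.809]
 [ 0.001 -1.    -0.   ]] 54.03426662678585 11.75 [ 0.49900754 -0.19336015  0.1168325 ] [-0.51  0.43  1.61 -0.    1.1  -1.46] [1.13 0.68 0.56] [ 0.146 -0.129  0.013]
```

Call:
drive_tool(
  moves=[
    [0,0,0,-0.0008,-0.0008,-0.0005,1],
    [0,0,0,0,0,0,1],
  ],
)

```text
clock: 12.0
tool_pos: [0.4989, -0.1942, 0.1169]
tcp_rot: [0.673, -0.217, 0.219, -0.672]
wrist_force: [0.5, 0.9, 1.7]
opening: 0.0168
```

```bash
python3 st.py
```

```text
[[ 0.809  0.003  0.587]
 [-0.587 -0.001  0.809]
 [ 0.003 -1.     0.001]] 54.02699722143654 12.0 [ 0.49885749 -0.19417504  0.11690058] [-0.51  0.43  1.61  0.    1.1  -1.46] [0.54 0.89 1.69] [ 0.357 -0.224 -0.033]
```

```bash
python3 - <<'E'
from h import *
s=snapshot("scene");cv2.imwrite("pics/s8.png",cv2.resize(s["frame"][120:180,250:320],None,fx=10,fy=10,interpolation=2))
s=snapshot("wrist");cv2.imwrite("pics/w8.png",cv2.resize(s["frame"][110:290,230:410],None,fx=3.3,fy=3.3,interpolation=2))
E
```

```text
(no output)
```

View pics/s8.png

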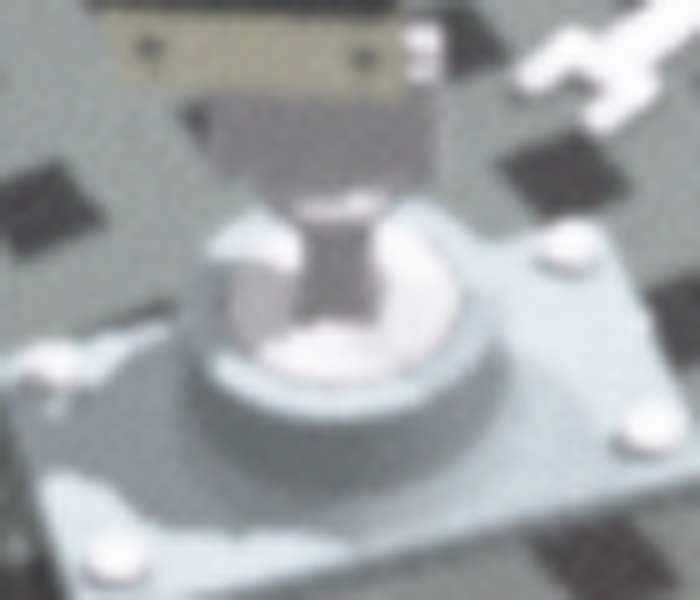

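View pics/w8.png

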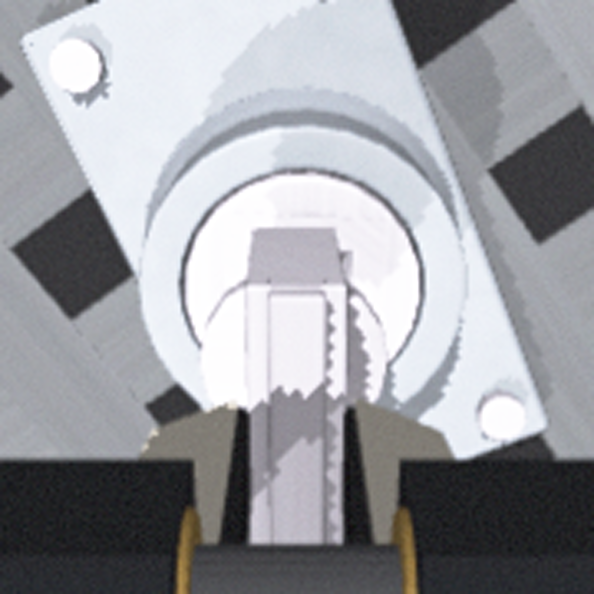

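Call:
drive_tool(
  moves=[
    [0,0,0,0.0009,0.0012,0,1],
    [0,0,0,0,0,0,1],
  ],
)

```text
clock: 12.35
tool_pos: [0.4995, -0.193, 0.1167]
tcp_rot: [0.673, -0.218, 0.219, -0.672]
wrist_force: [0.2, 0.8, 3.7]
opening: 0.0168
```

```bash
python3 st.py
```

```text
[[ 0.809  0.002  0.587]
 [-0.587 -0.001  0.809]
 [ 0.002 -1.    -0.   ]] 54.03486123005584 12.35 [ 0.49950051 -0.19304647  0.11669636] [-0.51  0.43  1.61 -0.    1.1  -1.45] [0.21 0.81 3.67] [ 0.123 -0.097 -0.033]
```

Call:
drive_tool(
  moves=[
    [0,0,-0.03,0.0006,0.0008,0.0002,1],
    [0,0,0,0,0,0,1],
  ],
)

```text
clock: 12.6
tool_pos: [0.4998, -0.1925, 0.1167]
tcp_rot: [0.67, -0.229, 0.23, -0.668]
wrist_force: [0.7, -0.0, 3.0]
opening: 0.017
```

```bash
python3 st.py
```

```text
[[ 0.79   0.001  0.613]
 [-0.613 -0.002  0.79 ]
 [ 0.002 -1.    -0.001]] 52.19765407621159 12.6 [ 0.49978123 -0.19250558  0.11665673] [-0.51  0.43  1.61 -0.    1.1  -1.42] [ 0.66 -0.04  2.97] [-0.01  -0.038 -0.002]
```

```bash
cat > ov.py <<'E'
from h import *
import sys
def ov(s,box,f,socket,stake,yaw,zb,out):
    y0,y1,x0,x1=box
    a=cv2.resize(s["frame"][y0:y1,x0:x1],None,fx=f,fy=f,interpolation=2)
    def pl(P,col,close=True):
        pts=np.array([[( u-x0+.5)*f,(v-y0+.5)*f] for u,v in [proj(s,p) for p in P]],int)
        cv2.polylines(a,[pts],close,col,1)
    sx,sy=socket;t=np.linspace(0,6.28,60)
    for r,z in [(.033,.062),(.046,.060)]: pl([[sx+r*np.cos(q),sy+r*np.sin(q),z] for q in t],(0,0,255))
    def sq(c,h,yw,z):
        w=np.radians(yw);return [[c[0]+h*(np.cos(w)*i-np.sin(w)*j),c[1]+h*(np.sin(w)*i+np.cos(w)*j),z] for i,j in [(1,1),(-1,1),(-1,-1),(1,-1)]]
    pl(sq(socket,.013,52.3,.062),(0,0,255))
    if stake is not None:
        pl(sq(stake,.010,yaw,zb),(0,200,0));pl(sq(stake,.010,yaw,zb+.042),(0,200,0))
        pl([[stake[0]+.0215*np.cos(q),stake[1]+.0215*np.sin(q),zb+.042] for q in t],(0,200,0))
    cv2.imwrite(out,a)
E
python3 - <<'E'
from ov import *
s=snapshot("scene")
ov(s,(120,180,250,320),10,(.498,-.193),(.4993,-.1922),52.2,.0613,"pics/s9.png")
w=snapshot("wrist");ov(w,(120,240,250,390),5,(.498,-.193),(.4993,-.1922),52.2,.0613,"pics/w9.png")
E
```

```text
(no output)
```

View pics/s9.png

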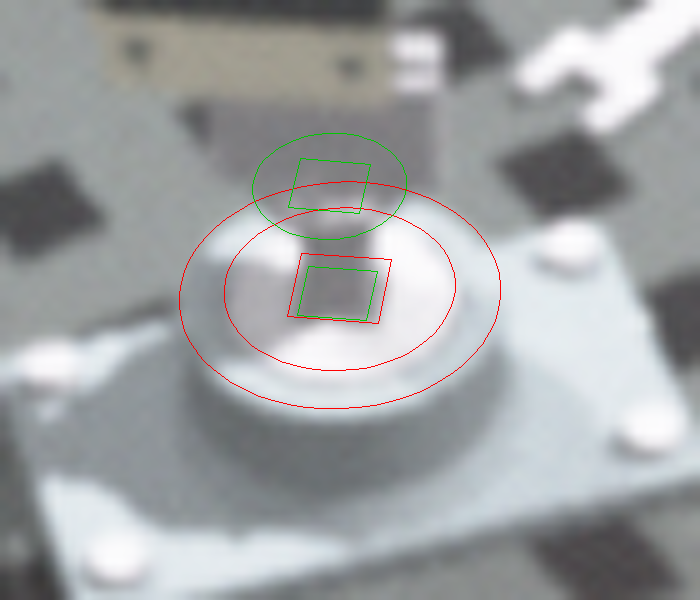

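View pics/w9.png

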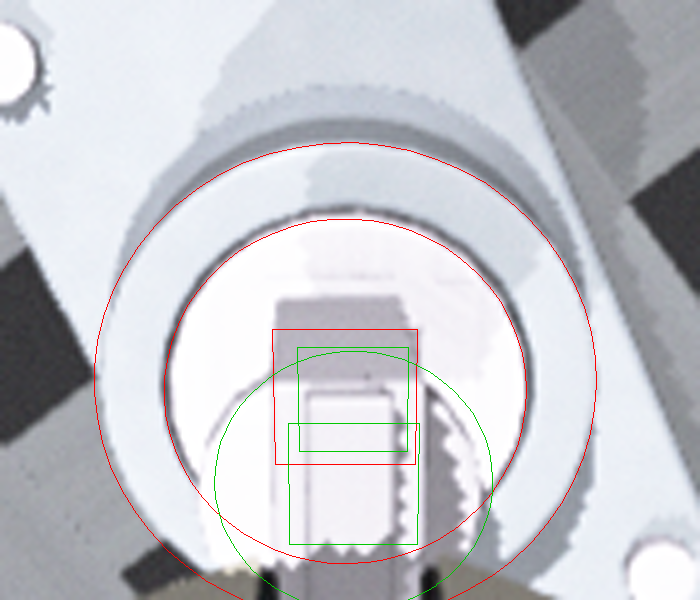

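```bash
cat > fit.py <<'E'
from h import *
from scipy.optimize import least_squares
# features in stake frame rel. collar underside centre; far end at x=-.032 in tool coords
def fit(w,Q,obs,collar_l=None,collar_r=None,p=None):
    t=robot.state();p=t["tool_pos"];Q=R.from_quat(t["tcp_rot"])
    def X(q,f): # f: tool coords of stake: (x, up, z)
        return p+Q.apply([f[0]+q[0],0,f[2]+q[1]])+np.array([0,0,q[2]+f[1]])
    def res(q):
        r=[]
        for f,o in obs:
            u=proj(w,X(q,f));r+=[u[0]-o[0],u[1]-o[1]]
        if collar_l is not None:
            us=[proj(w,X(q,(.0215*np.cos(a),.008,.0215*np.sin(a))))[0] for a in np.linspace(0,6.28,200)]
            r+=[min(us)-collar_l,max(us)-collar_r]
        return np.array(r)
    s=least_squares(res,[0,0,-.0134]);return s.x,res(s.x),X(s.x,(0,0,0))
E
python3 - <<'E'
from fit import *
w=snapshot("wrist")
o=lambda x,y:(250+x/5-.5,120+y/5-.5)
obs=[((-.032,.008,-.009),o(277,297)),((-.032,.008,.009),o(402,297)),((-.032,.056,-.005),o(306,390)),((-.032,.056,.005),o(392,390)),((-.032,.05,-.009),o(271,379)),((-.032,.05,.009),o(424,379))]
q,r,C=fit(w,None,obs,250+203/5,250+488/5)
print(q.round(4),r.round(1),C.round(4))
E
```

```text
[ 0.0005 -0.0012 -0.0197] [ 1.7 -0.8  1.2 -0.9 -0.8  0.8 -0.5  0.8 -0.2 -0.1 -0.5 -0.1  0.3 -0.7] [ 0.4995 -0.1937  0.097 ]
```

Call:
drive_tool(
  moves=[
    [0,0,0,-0.0008,0.001,0,1],
    [0,0,0,0,0,0,1],
  ],
)

```text
clock: 13.0
tool_pos: [0.499, -0.1917, 0.1167]
tcp_rot: [0.67, -0.228, 0.229, -0.668]
wrist_force: [0.6, -1.1, 1.5]
opening: 0.0165
```

Call:
drive_tool(
  moves=[
    [0,0,0,-0.0008,0.001,-0.0005,1],
    [0,0,0,0,0,0,1],
  ],
)

```text
clock: 13.25
tool_pos: [0.4987, -0.1911, 0.1166]
tcp_rot: [0.67, -0.228, 0.23, -0.668]
wrist_force: [0.2, -0.6, 1.1]
opening: 0.0166
```

```bash
python3 st.py
```

```text
[[ 0.791  0.003  0.612]
 [-0.612 -0.003  0.791]
 [ 0.004 -1.    -0.001]] 52.244952990085096 13.25 [ 0.49871578 -0.19106856  0.11664639] [-0.51  0.43  1.62 -0.    1.09 -1.42] [ 0.17 -0.64  1.08] [-0.242 -0.177  0.037]
```

```bash
python3 - <<'E'
from ov import *
w=snapshot("wrist");print(w["position"],w["orientation"])
x0,y0=270,130
cv2.imwrite("pics/w10.png",cv2.resize(w["frame"][y0:y0+80,x0:x0+100],None,fx=7,fy=7,interpolation=2))
import pickle;pickle.dump(w,open("w10.pkl","wb"))
print(robot.state()["tool_pos"])
s=snapshot("scene")
cv2.imwrite("pics/s10.png",cv2.resize(s["frame"][120:180,250:320],None,fx=10,fy=10,interpolation=2))
E
```

```text
[ 0.43317305 -0.1411104   0.30767341] [-0.1401881  -0.06842585  0.43485382  0.88688633]
[ 0.49872049 -0.19107371  0.11663382]
```

View pics/w10.png

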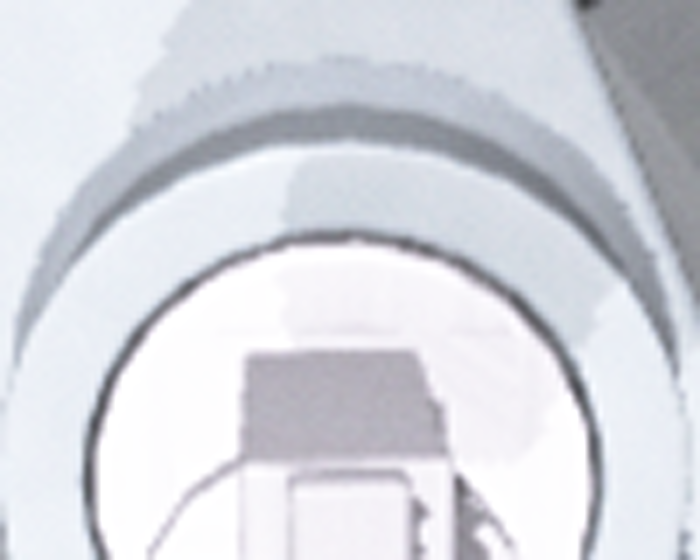

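View pics/s10.png

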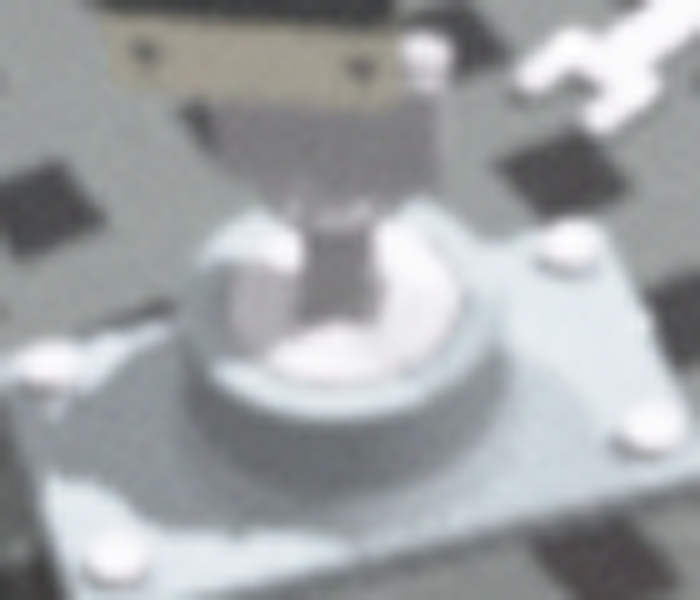

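Call:
drive_tool(
  moves=[
    [0.003,0.003,0,0,0,0.006,1],
    [0,0,0,0,0,0,1],
  ],
)

```text
clock: 13.6
tool_pos: [0.497, -0.1897, 0.1208]
tcp_rot: [-0.669, 0.231, -0.227, 0.67]
wrist_force: [0.8, 0.7, -6.0]
opening: 0.0169
```

```bash
python3 st.py; python3 - <<'E'
from ov import *
w=snapshot("wrist");print(w["position"],w["orientation"])
x0,y0=270,130
cv2.imwrite("pics/w11.png",cv2.resize(w["frame"][y0:y0+80,x0:x0+100],None,fx=8,fy=7.5,interpolation=2)[:,:800])
import pickle;pickle.dump(w,open("w11.pkl","wb"))
E
```

```text
[[ 0.79  -0.006  0.613]
 [-0.613  0.003  0.79 ]
 [-0.006 -1.    -0.001]] 52.227555377398545 13.6 [ 0.49695294 -0.18972914  0.12083758] [-0.51  0.43  1.61  0.    1.12 -1.42] [ 0.75  0.7  -6.03] [ 0.073 -0.15  -0.041]
[ 0.43300221 -0.14106933  0.31273939] [-0.13539208 -0.06626381  0.43506605  0.88769118]
```

View pics/w11.png

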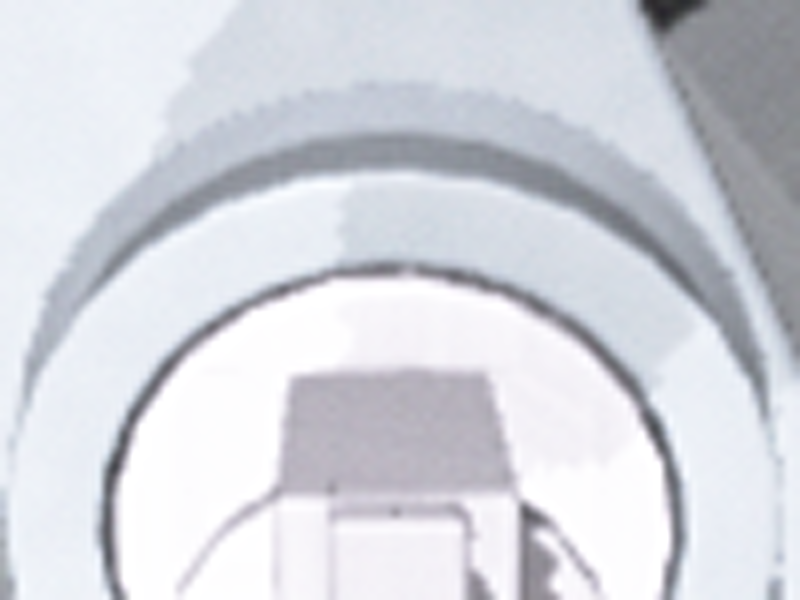

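```bash
cat > rel.py <<'E'
from h import *
from scipy.optimize import least_squares
def ringpts(w,c0,rmax=55,r0=26):
    g=cv2.GaussianBlur(cv2.cvtColor(w["frame"],cv2.COLOR_BGR2GRAY).astype(np.float32),(0,0),.7)
    P=[]
    for a in np.radians(np.arange(-200,21,4)):
        rr=np.arange(r0,rmax,.25);xs=c0[0]+rr*np.cos(a);ys=c0[1]+rr*np.sin(a)
        v=cv2.remap(g,xs.astype(np.float32)[None],ys.astype(np.float32)[None],1)[0]
        bg=np.convolve(np.pad(v,12,mode="edge"),np.ones(25)/25,"valid");d=v-bg
        i=d.argmin()
        if d[i]<-25: P.append((xs[i],ys[i]))
    return np.array(P)
def fitring(w,P,z=.062,r=.0333):
    def res(q):
        out=[]
        for u,v in P:
            X=onz(w,v,u,z);out.append(np.hypot(X[0]-q[0],X[1]-q[1])-(q[2] if len(q)>2 else r))
        return np.array(out)
    a=least_squares(res,[.498,-.193],loss="soft_l1",f_scale=.0005)
    b=least_squares(res,[.498,-.193,r],loss="soft_l1",f_scale=.0005)
    return a.x,b.x,np.abs(res(b.x)).mean(),len(P)
E
python3 - <<'E'
from rel import *
import pickle
for n,c in [("w11",(319,197)),("w10",(319,195)),("w6",(319,193)),("w1",(382,98))]:
    w=pickle.load(open(n+".pkl","rb"));P=ringpts(w,c)if n!="w1" else ringpts(w,c,40,20)
    for z in (.062,.067): print(n,z,fitring(w,P,z))
E
```

```text
w11 0.062 (array([ 0.49726535, -0.19185664]), array([ 0.49704316, -0.19168499,  0.03306843]), np.float64(0.0001588048793375663), 56)
w11 0.067 (array([ 0.49661587, -0.19134763]), array([ 0.49576617, -0.19067557,  0.03240902]), np.float64(0.00015564149716651259), 56)
w10 0.062 (array([ 0.49725983, -0.1918825 ]), array([ 0.4970052 , -0.19168468,  0.03303381]), np.float64(0.00015264944372116038), 56)
w10 0.067 (array([ 0.49662435, -0.19132864]), array([ 0.49570607, -0.19065541,  0.03236154]), np.float64(0.00014954305193173149), 56)
w6 0.062 (array([ 0.4973276 , -0.19190181]), array([ 0.49715645, -0.19175967,  0.03310623]), np.float64(0.0001580606516085463), 56)
w6 0.067 (array([ 0.49671554, -0.19144783]), array([ 0.49599284, -0.19087945,  0.03251699]), np.float64(0.0001552434007642313), 56)
w1 0.062 (array([ 0.49764201, -0.19230721]), array([ 0.49754623, -0.19251383,  0.03349803]), np.float64(0.00021995797643003837), 49)
w1 0.067 (array([ 0.49635609, -0.19249965]), array([ 0.49651353, -0.19221016,  0.03302212]), np.float64(0.00021683294241791213), 49)
```

```bash
cat > fit2.py <<'E'
from h import *
from scipy.optimize import least_squares
def fit2(w,p,Q,obs,h=None):
    # q: dx,dz at blade_mid level, tilts a (about tool x), b(about tool z), up offset
    def X(q,f):
        v=R.from_rotvec([q[2],0,q[3]]).apply([f[0],-(f[1]-.032),f[2]])
        return p+Q.apply(v+[q[0],-q[4],q[1]])
    def res(q):
        r=[]
        for f,o in obs:
            u=proj(w,X(q,f));r+=[u[0]-o[0],u[1]-o[1]]
        return np.array(r+[(q[4]-.0186)/.002*.5, q[2]/.03*.5,q[3]/.03*.5])
    s=least_squares(res,[0,0,0,0,.0186]);return s.x,res(s.x),X(s.x,(0,0,0)),X(s.x,(0,-.042,0))
E
python3 - <<'E'
from fit2 import *
import pickle
w=pickle.load(open("w11.pkl","rb"));t=robot.state();p=t["tool_pos"];Q=R.from_quat(t["tcp_rot"])
o=lambda x,y:(270+x/8-.5,130+y/7.5-.5)
obs=[((-.032,.008,-.009),o(289,373)),((-.032,.008,.009),o(490,371)),((-.032,.05,-.009),o(275,492)),((-.032,.05,.009),o(520,492)),((-.032,.056,-.005),o(330,506)),((-.032,.056,.005),o(464,506))]
q,r,C,B=fit2(w,p,Q,obs);print(q.round(4),r.round(2),C.round(4),B.round(4),p)
E
```

```text
[ 0.0001 -0.0011 -0.0144 -0.0316  0.017 ] [ 0.17 -0.05 -0.06  0.12 -0.31 -0.44  0.05 -0.58 -0.46  0.51  0.63  0.43
 -0.39 -0.24 -0.53] [ 0.4964 -0.1914  0.1055] [ 0.4968 -0.1925  0.0635] [ 0.49657735 -0.18948637  0.12040785]
```

Call:
drive_tool(
  moves=[
    [-0.003,-0.006,0,0.0005,0.0005,-0.001,1],
    [0,0,0,0,0,-0.001,1],
  ],
)

```text
clock: 13.9
tool_pos: [0.4964, -0.1884, 0.1172]
tcp_rot: [-0.669, 0.23, -0.228, 0.67]
wrist_force: [-0.5, -0.0, -0.9]
opening: 0.0168
```

Call:
drive_tool(
  moves=[
    [0,0,0,0,0,-0.0015,1],
    [0,0,0,0,0,0,1],
  ],
)

```text
clock: 14.15
tool_pos: [0.4976, -0.1893, 0.1172]
tcp_rot: [-0.669, 0.228, -0.229, 0.669]
wrist_force: [-1.1, 0.5, -3.5]
opening: 0.0164
```

```bash
python3 st.py
```

```text
[[ 0.791  0.001  0.612]
 [-0.612 -0.     0.791]
 [ 0.001 -1.     0.001]] 52.23268793860996 14.15 [ 0.49759926 -0.18925991  0.11720583] [-0.51  0.43  1.62  0.    1.1  -1.42] [-1.06  0.46 -3.47] [ 0.049  0.004 -0.015]
```

Call:
drive_tool(
  moves=[
    [0,0,0,-0.0003,0,-0.0015,1],
    [0,0,0,0,0,0,1],
  ],
)

```text
clock: 14.4
tool_pos: [0.4982, -0.1899, 0.117]
tcp_rot: [0.669, -0.227, 0.23, -0.669]
wrist_force: [-0.6, -0.3, -2.1]
opening: 0.0167
```

Call:
drive_tool(
  moves=[
    [0,0,0.06,0,0,-0.0003,1],
    [0,0,0,0,0,0,1],
  ],
)

```text
clock: 14.65
tool_pos: [0.4983, -0.1897, 0.117]
tcp_rot: [-0.676, 0.207, -0.21, 0.676]
wrist_force: [0.6, -0.1, 0.4]
opening: 0.0165
```

Call:
drive_tool(
  moves=[
    [0,0,-0.06,0,0,0,1],
    [0,0,-0.06,0,0,0,1],
    [0,0,0,0,0,0,1],
  ],
)

```text
clock: 15.02
tool_pos: [0.4979, -0.1898, 0.1169]
tcp_rot: [0.661, -0.249, 0.252, -0.661]
wrist_force: [-0.4, -0.6, 0.6]
opening: 0.0169
```

```bash
python3 st.py
```

```text
[[ 0.749  0.004  0.663]
 [-0.663 -0.002  0.749]
 [ 0.004 -1.     0.001]] 48.47458079282912 15.025 [ 0.49794627 -0.18981833  0.1169382 ] [-0.51  0.43  1.62 -0.    1.09 -1.35] [-0.4  -0.6   0.64] [0.    0.043 0.015]
```

```bash
python3 - <<'E'
from ov import *
s=snapshot("scene")
im=s["frame"].astype(np.float32)
for _ in range(3): im+=0
cv2.imwrite("pics/s12.png",cv2.resize(s["frame"][128:168,262:306],None,fx=14,fy=14,interpolation=cv2.INTER_CUBIC))
w=snapshot("wrist")
cv2.imwrite("pics/w12.png",cv2.resize(w["frame"][130:210,270:370],None,fx=7,fy=7,interpolation=cv2.INTER_CUBIC))
import pickle;pickle.dump((s,w),open("p12.pkl","wb"))
P=None
from rel import *
print(fitring(w,ringpts(w,(319,195))))
E
```

```text
(array([ 0.49731593, -0.19182696]), array([ 0.49707634, -0.19160745,  0.03303242]), np.float64(0.00014567909481057705), 56)
```

View pics/s12.png

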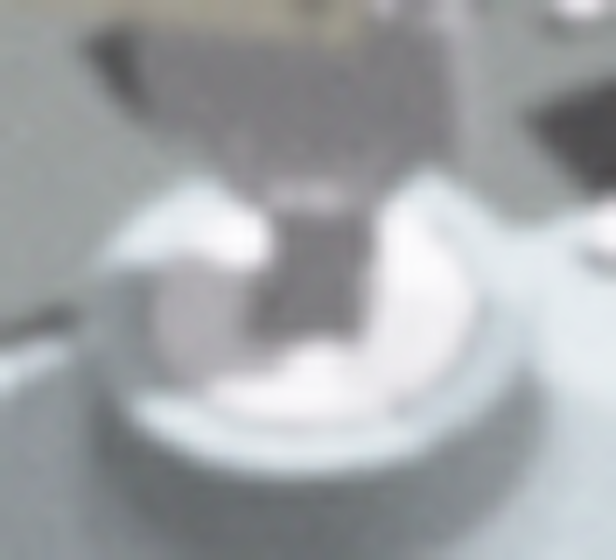

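View pics/w12.png

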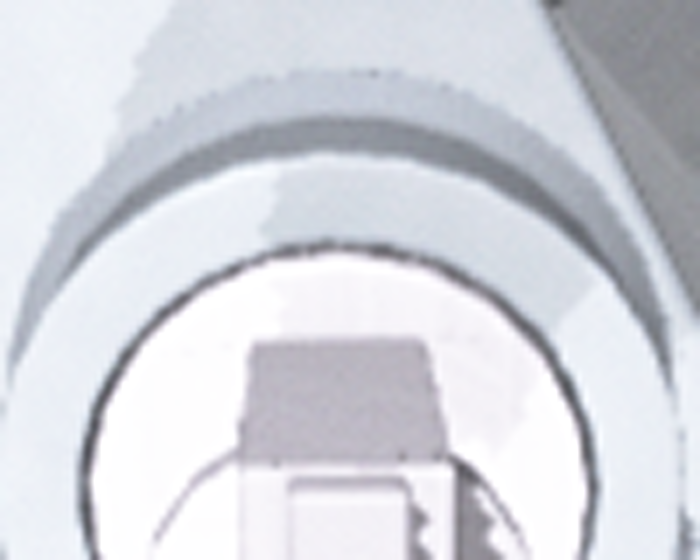

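Call:
drive_tool(
  moves=[
    [0,0,0.04,0,0.001,-0.0002,1],
    [0,0,0,0,0,0,1],
  ],
)

```text
clock: 15.38
tool_pos: [0.4982, -0.1891, 0.117]
tcp_rot: [0.667, -0.235, 0.238, -0.666]
wrist_force: [-1.3, -1.1, 1.3]
opening: 0.0166
```

Call:
drive_tool(
  moves=[
    [0,0,0.03,-0.0005,0.001,-0.0004,1],
    [0,0,0,0,0,0,1],
  ],
)

```text
clock: 15.62
tool_pos: [0.4981, -0.1885, 0.1171]
tcp_rot: [0.67, -0.224, 0.228, -0.67]
wrist_force: [-0.7, -1.0, 0.6]
opening: 0.017
```

```bash
python3 st.py
```

```text
[[ 0.796  0.006  0.606]
 [-0.606 -0.003  0.796]
 [ 0.006 -1.     0.001]] 52.731694313137226 15.625 [ 0.49808063 -0.18849383  0.11707245] [-0.51  0.42  1.62 -0.    1.09 -1.43] [-0.65 -1.03  0.61] [-0.084  0.011  0.007]
```

Call:
drive_tool(
  moves=[
    [0.003,0.006,0,0,0,0.01,1],
    [0,0,0,0,0,0,1],
  ],
)

```text
clock: 15.88
tool_pos: [0.497, -0.1875, 0.1261]
tcp_rot: [-0.67, 0.228, -0.224, 0.67]
wrist_force: [0.2, 0.2, -5.4]
opening: 0.0167
```

```bash
python3 st.py; python3 - <<'E'
from ov import *
s=snapshot("scene")
cv2.imwrite("pics/s13.png",cv2.resize(s["frame"][100:170,252:322],None,fx=8.5,fy=8.5,interpolation=cv2.INTER_CUBIC))
w=snapshot("wrist")
cv2.imwrite("pics/w13.png",cv2.resize(w["frame"][130:260,250:390],None,fx=4.5,fy=4.5,interpolation=cv2.INTER_CUBIC))
import pickle;pickle.dump((s,w),open("p13.pkl","wb"))
E
```

```text
[[ 0.796 -0.004  0.606]
 [-0.606  0.002  0.796]
 [-0.005 -1.    -0.001]] 52.70785847448085 15.875 [ 0.49701102 -0.18750313  0.12605042] [-0.51  0.42  1.6   0.    1.12 -1.43] [ 0.23  0.17 -5.44] [ 0.011 -0.165 -0.019]
```

View pics/s13.png

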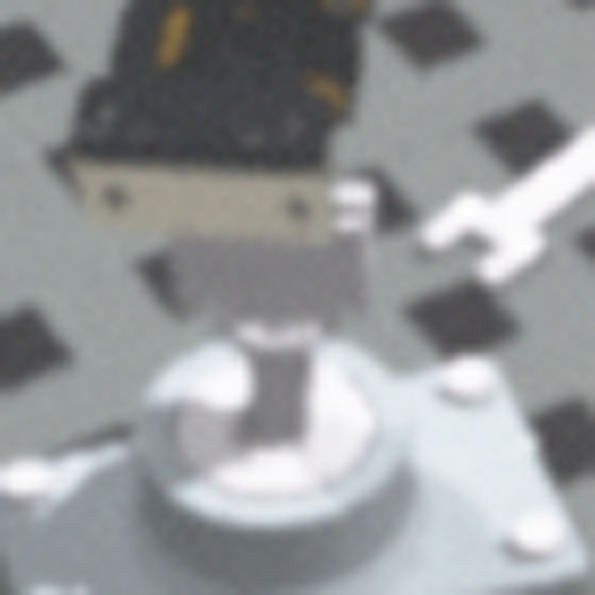

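View pics/w13.png

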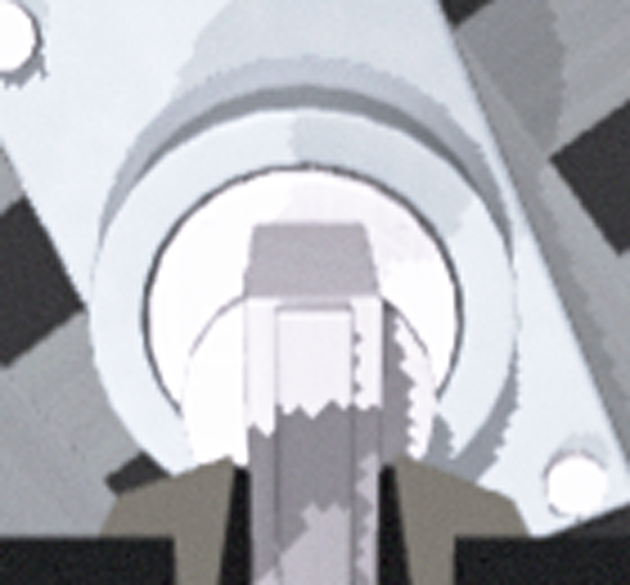

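```bash
cat > fit3.py <<'E'
from h import *
from scipy.optimize import least_squares
def fit3(w,p,Q,obs,col,pri=(.002,.1,.2)):
    def X(q,f):
        v=R.from_rotvec([q[2],0,q[3]]).apply([f[0],-(f[1]-.032),f[2]])
        return p+Q.apply(v+[q[0],-q[4],q[1]])
    def res(q):
        r=[]
        for f,o in obs:
            u=proj(w,X(q,f));r+=[u[0]-o[0],u[1]-o[1]]
        E=np.array([proj(w,X(q,(.0215*np.cos(a),.008,.0215*np.sin(a)))) for a in np.linspace(0,2*np.pi,180)])
        for o in col:
            d=np.hypot(*(E-np.array(o)).T);i=d.argmin();c=E.mean(0)
            r.append(d[i]*np.sign(np.hypot(*(np.array(o)-c))-np.hypot(*(E[i]-c))))
        return np.array(r+[(q[4]-.0186)/pri[0], q[2]/pri[1],q[3]/pri[2]])
    s=least_squares(res,[0,0,0,0,.0186],diff_step=1e-3,x_scale=[.001,.001,.01,.01,.001]);return s.x,res(s.x),X(s.x,(0,0,0)),X(s.x,(0,-.042,0))
E
python3 - <<'E'
from fit3 import *
import pickle
s,w=pickle.load(open("p13.pkl","rb"));t=robot.state();p=t["tool_pos"];Q=R.from_quat(t["tcp_rot"])
o=lambda x,y:(250+x/4.5-.5,130+y/4.5-.5)
obs=[((-.032,.008,-.009),o(252,224)),((-.032,.008,.009),o(368,222)),((-.032,.05,-.009),o(244,295)),((-.032,.05,.009),o(383,295)),((-.032,.056,-.005),o(276,305)),((-.032,.056,.005),o(353,305))]
col=[o(185,395),o(195,350),o(215,317),o(243,296),o(398,310),o(425,345),o(436,390)]
for pri in [(.002,.1,.2),(.0007,.1,.2),(.004,.1,.02)]:
    q,r,C,B=fit3(w,p,Q,obs,col,pri);print(q.round(4),r.round(1),C.round(4),B.round(4))
# side-face overlay of no-tilt model
import ov
E
```

```text
[-0.0008 -0.0011 -0.0118 -0.0184  0.018 ] [ 0.4 -0.9 -0.2 -0.5 -0.2 -0.4  0.2 -0.5 -0.5  0.4  0.4  0.3 -0.7  0.2
  1.   1.1  0.9  0.4 -0.7 -0.3 -0.1 -0.1] [ 0.4951 -0.1881  0.1112] [ 0.4952 -0.1888  0.0692]
[-0.001  -0.0011 -0.0133 -0.0173  0.0184] [ 0.3 -1.  -0.3 -0.7 -0.2 -0.4  0.3 -0.5 -0.5  0.4  0.4  0.3 -0.9 -0.2
  0.9  0.9  0.9  0.4 -0.7 -0.2 -0.1 -0.1] [ 0.4949 -0.188   0.1117] [ 0.4949 -0.1887  0.0697]
[-0.0003 -0.0011 -0.014  -0.01    0.0156] [ 0.4 -1.1 -0.5 -0.8  0.  -0.3  0.  -0.4 -0.4  0.5  0.3  0.4 -0.6 -0.2
  0.7  0.8  0.6  0.3 -0.3 -0.7 -0.1 -0.5] [ 0.4953 -0.1883  0.1089] [ 0.495  -0.1889  0.0669]
```

Call:
drive_tool(
  moves=[
    [-0.002,-0.004,0,0.0015,-0.003,-0.004,1],
    [0,0,0,0,0,-0.002,1],
    [0,0,0,0,0,0,1],
  ],
)

```text
clock: 16.35
tool_pos: [0.4971, -0.1899, 0.1176]
tcp_rot: [-0.67, 0.228, -0.225, 0.67]
wrist_force: [0.0, 0.2, -6.2]
opening: 0.0167
```

```bash
python3 st.py
```

```text
[[ 0.796 -0.004  0.606]
 [-0.606  0.002  0.796]
 [-0.004 -1.    -0.   ]] 52.704477827848955 16.35 [ 0.49714731 -0.18991741  0.11758605] [-0.51  0.43  1.61  0.    1.1  -1.43] [ 0.01  0.22 -6.19] [ 0.045 -0.13  -0.029]
```

Call:
drive_tool(
  moves=[
    [-0.002,-0.004,0,0.0018,-0.001,0,1],
    [0,0,0,0,0,0,1],
  ],
)

```text
clock: 16.6
tool_pos: [0.4991, -0.191, 0.1176]
tcp_rot: [-0.67, 0.226, -0.226, 0.67]
wrist_force: [-0.1, -0.4, -5.9]
opening: 0.0166
```

Call:
drive_tool(
  moves=[
    [0,0,0,0,0,-0.0012,1],
    [0,0,0,0,0,0,1],
  ],
)

```text
clock: 16.85
tool_pos: [0.4991, -0.191, 0.1164]
tcp_rot: [-0.67, 0.226, -0.226, 0.67]
wrist_force: [-0.1, -0.1, -6.4]
opening: 0.0168
```

```bash
python3 st.py
```

```text
[[ 0.796  0.001  0.606]
 [-0.606  0.     0.796]
 [ 0.    -1.     0.001]] 52.702900333992076 16.85 [ 0.49913661 -0.19095775  0.1163671 ] [-0.51  0.43  1.61  0.    1.1  -1.43] [-0.07 -0.14 -6.44] [ 0.052 -0.138  0.001]
```

Lower than before with no contact — continuing slowly.

Call:
drive_tool(
  moves=[
    [0,0,0,0,0,-0.001,1],
    [0,0,0,0,0,-0.001,1],
  ],
)

```text
clock: 17.1
tool_pos: [0.4992, -0.191, 0.1144]
tcp_rot: [-0.67, 0.226, -0.226, 0.67]
wrist_force: [0.3, -0.8, -6.1]
opening: 0.0168
```

Call:
drive_tool(
  moves=[
    [0,0,0,0,0,-0.001,1],
    [0,0,0,0,0,-0.001,1],
  ],
)

```text
clock: 17.35
tool_pos: [0.4992, -0.1909, 0.1122]
tcp_rot: [-0.67, 0.226, -0.226, 0.67]
wrist_force: [-0.3, 0.1, -5.4]
opening: 0.0167
```

```bash
python3 st.py
```

```text
[[ 0.796  0.001  0.606]
 [-0.606  0.     0.796]
 [ 0.001 -1.     0.001]] 52.70742601156662 17.35 [ 0.49918696 -0.19094949  0.11221866] [-0.51  0.44  1.62  0.    1.09 -1.43] [-0.3   0.11 -5.44] [ 0.046 -0.136 -0.005]
```

Call:
drive_tool(
  moves=[
    [0,0,0,0,0,-0.002,1],
    [0,0,0,0,0,-0.002,1],
    [0,0,0,0,0,0,1],
  ],
)

```text
clock: 17.73
tool_pos: [0.4991, -0.1909, 0.1077]
tcp_rot: [-0.67, 0.226, -0.226, 0.67]
wrist_force: [-0.7, 0.4, -6.4]
opening: 0.0167
```

Call:
drive_tool(
  moves=[
    [0,0,0,0,0,-0.002,1],
    [0,0,0,0,0,-0.002,1],
    [0,0,0,0,0,0,1],
  ],
)

```text
clock: 18.1
tool_pos: [0.4991, -0.1909, 0.1035]
tcp_rot: [-0.67, 0.226, -0.226, 0.67]
wrist_force: [-0.0, -0.6, -6.1]
opening: 0.0166
```

```bash
python3 st.py
```

```text
[[ 0.796  0.001  0.606]
 [-0.606  0.     0.796]
 [ 0.    -1.     0.001]] 52.70431124103046 18.1 [ 0.49912247 -0.19092911  0.10348452] [-0.51  0.45  1.63  0.    1.07 -1.43] [-0.01 -0.58 -6.06] [ 0.054 -0.175  0.037]
```

Dropping freely. Home expected at TCP z about 0.075.

Call:
drive_tool(
  moves=[
    [0,0,0,0,0,-0.003,1],
    [0,0,0,0,0,-0.003,1],
    [0,0,0,0,0,-0.003,1],
    [0,0,0,0,0,0,1],
  ],
)

```text
clock: 18.6
tool_pos: [0.4991, -0.1909, 0.0937]
tcp_rot: [-0.67, 0.226, -0.226, 0.67]
wrist_force: [0.9, -0.1, -5.6]
opening: 0.0166
```

Call:
drive_tool(
  moves=[
    [0,0,0,0,0,-0.003,1],
    [0,0,0,0,0,-0.003,1],
    [0,0,0,0,0,-0.003,1],
    [0,0,0,0,0,0,1],
  ],
)

```text
clock: 19.1
tool_pos: [0.4991, -0.1909, 0.0841]
tcp_rot: [-0.67, 0.226, -0.226, 0.67]
wrist_force: [-0.4, 0.5, -5.3]
opening: 0.0166
```

```bash
python3 st.py
```

```text
[[ 0.796  0.001  0.606]
 [-0.606  0.     0.796]
 [ 0.    -1.     0.001]] 52.70470903523572 19.1 [ 0.49909714 -0.19094668  0.08412168] [-0.51  0.47  1.65  0.    1.02 -1.43] [-0.39  0.52 -5.28] [ 0.047 -0.172  0.036]
```

Call:
drive_tool(
  moves=[
    [0,0,0,0,0,-0.002,1],
    [0,0,0,0,0,-0.002,1],
    [0,0,0,0,0,0,1],
  ],
)

```text
clock: 19.48
tool_pos: [0.4992, -0.191, 0.0799]
tcp_rot: [-0.67, 0.226, -0.226, 0.67]
wrist_force: [0.7, 0.2, -6.3]
opening: 0.0166
```

Call:
drive_tool(
  moves=[
    [0,0,0,0,0,-0.0015,1],
    [0,0,0,0,0,-0.001,1],
    [0,0,0,0,0,0,1],
  ],
)

```text
clock: 19.85
tool_pos: [0.4993, -0.191, 0.0773]
tcp_rot: [-0.67, 0.226, -0.226, 0.67]
wrist_force: [-1.2, 0.0, -6.9]
opening: 0.0167
```

Call:
drive_tool(
  moves=[
    [0,0,0,0,0,-0.001,1],
    [0,0,0,0,0,-0.001,1],
  ],
)

```text
clock: 20.1
tool_pos: [0.4995, -0.1913, 0.0755]
tcp_rot: [-0.67, 0.226, -0.227, 0.67]
wrist_force: [-0.9, -0.8, -0.1]
opening: 0.0166
```

Call:
drive_tool(
  moves=[
    [0,0,0,0,0,-0.001,1],
    [0,0,0,0,0,0,1],
  ],
)

```text
clock: 20.35
tool_pos: [0.4997, -0.1916, 0.0755]
tcp_rot: [0.67, -0.225, 0.227, -0.67]
wrist_force: [-0.7, 1.0, -4.2]
opening: 0.0171
```

Call:
drive_tool(
  moves=[
    [0,0,0,0,0,-0.001,1],
    [0,0,0,0,0,0,1],
  ],
)

```text
clock: 20.6
tool_pos: [0.4998, -0.1918, 0.0755]
tcp_rot: [0.67, -0.225, 0.227, -0.67]
wrist_force: [-1.2, 0.8, -2.4]
opening: 0.0167
```

```bash
python3 st.py;python3 - <<'E'
from ov import *
s=snapshot("scene")
cv2.imwrite("pics/s14.png",cv2.resize(s["frame"][100:180,242:332],None,fx=7,fy=7,interpolation=cv2.INTER_CUBIC))
E
```

```text
[[ 0.796  0.003  0.606]
 [-0.606 -0.002  0.796]
 [ 0.004 -1.     0.   ]] 52.71596649054905 20.6 [ 0.49975615 -0.19179933  0.07548658] [-0.51  0.48  1.66 -0.    1.   -1.43] [-1.17  0.83 -2.35] [ 0.236  0.115 -0.033]
```

View pics/s14.png

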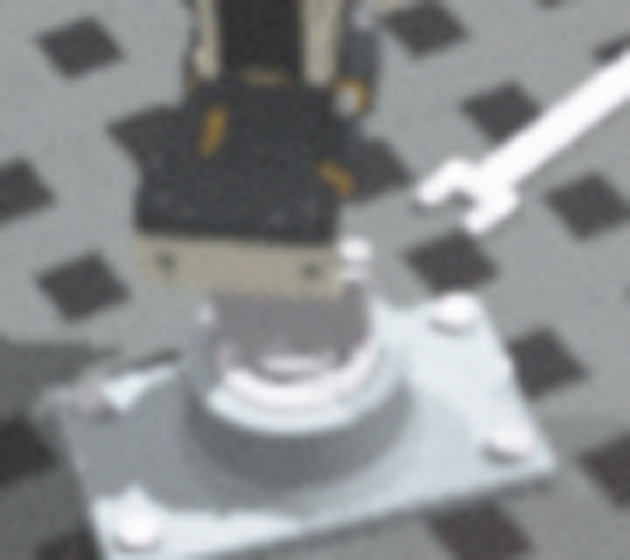

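Call:
drive_tool(
  moves=[
    [0.002,0.003,0.05,-0.0004,0.0006,0,1],
    [0,0,0.06,0,0,0,1],
    [0,0,0.06,0,0,0,1],
    [0,0,0.06,0,0,0,1],
    [0,0,0,0,0,0,1],
  ],
)

```text
clock: 21.28
tool_pos: [0.5001, -0.1916, 0.0754]
tcp_rot: [-0.692, 0.145, -0.147, 0.692]
wrist_force: [-2.2, -0.2, 1.4]
opening: 0.0169
```

```bash
python3 st.py
```

```text
[[ 0.915  0.002  0.404]
 [-0.404  0.     0.915]
 [ 0.002 -1.     0.001]] 66.16179053807879 21.275 [ 0.50013695 -0.19159648  0.07538   ] [-0.51  0.48  1.66  0.    1.   -1.67] [-2.25 -0.19  1.41] [ 0.282  0.242 -0.165]
```

Call:
drive_tool(
  moves=[
    [0,0,0.06,-0.0008,0.0003,0,1],
    [0,0,0.06,0,0,0,1],
    [0,0,0.06,0,0,0,1],
    [0,0,0,0,0,0,1],
  ],
)

```text
clock: 21.78
tool_pos: [0.5, -0.1912, 0.0753]
tcp_rot: [-0.702, 0.083, -0.085, 0.703]
wrist_force: [-1.6, 0.7, 1.6]
opening: 0.0168
```

```bash
python3 st.py; python3 - <<'E'
from ov import *
w=snapshot("wrist")
import pickle;pickle.dump(w,open("w15.pkl","wb"))
cv2.imwrite("pics/w15.png",w["frame"])
E
```

```text
[[ 0.972  0.003  0.236]
 [-0.236  0.001  0.972]
 [ 0.003 -1.     0.002]] 76.3703407881395 21.775 [ 0.50000534 -0.19122607  0.07531921] [-0.51  0.48  1.66  0.    1.   -1.84] [-1.64  0.75  1.56] [ 0.254  0.192 -0.153]
```

View pics/w15.png

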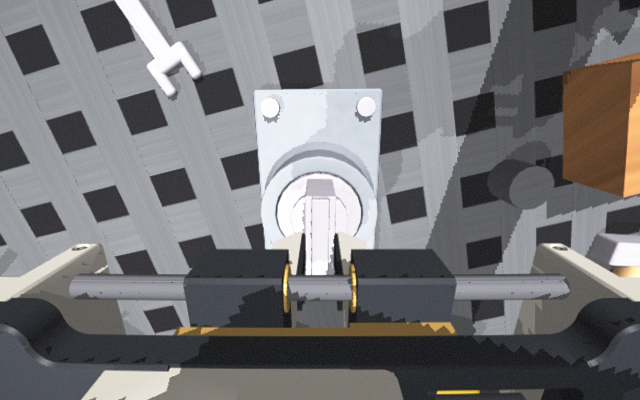

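```bash
cat > edges.py <<'E'
from h import *
def edge(w,p0,p1,z,half=5,n=40,pol=0):
    g=cv2.GaussianBlur(cv2.cvtColor(w["frame"],cv2.COLOR_BGR2GRAY).astype(np.float32),(0,0),.8)
    p0=np.array(p0,float);p1=np.array(p1,float);d=(p1-p0)/np.linalg.norm(p1-p0);nn=np.array([-d[1],d[0]])
    t=np.arange(-half,half+.01,.1);P=[]
    for f in np.linspace(0,1,n):
        c=p0+f*(p1-p0);q=c+np.outer(t,nn)
        v=cv2.remap(g,q[:,0].astype(np.float32)[None],q[:,1].astype(np.float32)[None],1)[0]
        dv=np.gradient(v)
        if pol: dv=dv*pol; i=dv.argmax();m=dv[i]
        else: i=np.abs(dv).argmax();m=abs(dv[i])
        if m>.8: P.append(q[i])
    P=np.array(P);W=np.array([onz(w,y,x,z)[:2] for x,y in P])
    for _ in range(4):
        c=W.mean(0);u=np.linalg.svd(W-c)[2][0];r=(W-c)@[-u[1],u[0]];k=np.abs(r)<max(2*np.median(np.abs(r)),3e-4);W=W[k]
    a=np.degrees(np.arctan2(u[1],u[0]));return round((a+90)%180-90,2),len(W),np.abs(r).mean().round(5),c.round(4)
E
python3 - <<'E'
from edges import *
import pickle
w=pickle.load(open("w15.pkl","rb"))
print("L",edge(w,(255.5,97),(263,170),.014));print("R",edge(w,(381.5,97),(378,170),.014));print("T",edge(w,(262,90),(375,90),.014))
w1=pickle.load(open("w1.pkl","rb"))
Z=lambda x,y:(290+x/4.6,30+y/4.6)
print("w1 top",edge(w1,Z(60,182),Z(500,100),.014),edge(w1,Z(530,96),Z(690,66),.014),"bot",edge(w1,Z(130,555),Z(330,520),.014),edge(w1,Z(560,480),Z(700,455),.014))
cv2.imwrite("pics/w15z.png",cv2.resize(w["frame"][170:280,285:355],None,fx=6,fy=5.4,interpolation=2))
E
```

```text
L (np.float64(-13.24), 31, np.float64(0.00013), array([ 0.4289, -0.2317]))
R (np.float64(-12.53), 34, np.float64(0.00027), array([ 0.4535, -0.1269]))
T (np.float64(76.38), 26, np.float64(4e-05), array([ 0.4088, -0.1578]))
w1 top (np.float64(-13.35), 26, np.float64(0.00015), array([ 0.4872, -0.1343])) (np.float64(-13.2), 20, np.float64(0.00017), array([ 0.5772, -0.1553])) bot (np.float64(-13.82), 31, np.float64(0.00019), array([ 0.4315, -0.2327])) (np.float64(-11.89), 26, np.float64(0.00017), array([ 0.5507, -0.26  ]))
```

View pics/w15z.png

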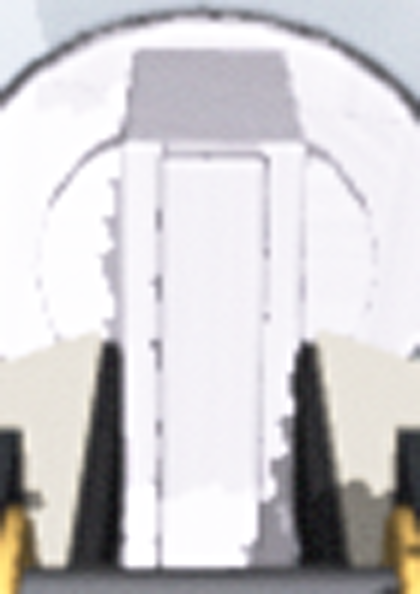

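```bash
python3 - <<'E'
from edges import *
import pickle
w=pickle.load(open("w15.pkl","rb"))
Z=lambda x,y:(285+x/6-.4,170+y/5.4-.4)
for n,a,b,z in [("ridgeL",(161,170),(161,470),.118),("ridgeR",(268,170),(266,460),.118),("shL",(121,160),(121,330),.112),("shR",(305,160),(305,330),.112),("foot",(140,50),(280,50),.07),("shTop",(130,142),(290,142),.112)]:
    print(n,edge(w,Z(*a),Z(*b),z,half=2))
E
```

```text
ridgeL (np.float64(-14.26), 33, np.float64(0.0001), array([ 0.4839, -0.1937]))
ridgeR (np.float64(-12.43), 17, np.float64(9e-05), array([ 0.478 , -0.1812]))
shL (np.float64(-13.12), 38, np.float64(0.00059), array([ 0.4769, -0.196 ]))
shR (np.float64(-11.53), 22, np.float64(0.00014), array([ 0.4834, -0.1786]))
foot (np.float64(76.66), 35, np.float64(9e-05), array([ 0.4673, -0.1851]))
shTop (np.float64(76.32), 40, np.float64(7e-05), array([ 0.4669, -0.1843]))
```

Call:
drive_tool(
  moves=[
    [0,0,0.005,0,0,0,1],
    [0,0,0,0,0,0,1],
    [0,0,0,0,0,0,0.5],
    [0,0,0,0,0,0,0.5],
    [0,0,0,0,0,0,0.5],
  ],
)

```text
clock: 22.45
tool_pos: [0.5013, -0.1919, 0.0757]
tcp_rot: [-0.702, 0.081, -0.085, 0.702]
wrist_force: [0.1, -0.4, -0.9]
opening: 0.042
```

Call:
drive_tool(
  moves=[
    [0,0,0,0,0,0,0.5],
    [0,0,0,0,0,0,0.5],
  ],
)

```text
clock: 22.7
tool_pos: [0.5015, -0.1919, 0.0757]
tcp_rot: [0.702, -0.081, 0.085, -0.702]
wrist_force: [-0.2, 0.1, -0.9]
opening: 0.0457
```

```bash
python3 st.py
```

```text
[[ 0.972  0.007  0.233]
 [-0.233 -0.001  0.972]
 [ 0.007 -1.     0.001]] 76.51775777888932 22.7 [ 0.50154615 -0.1919284   0.07573191] [-0.51  0.48  1.66  0.    1.   -1.85] [-0.16  0.09 -0.92] [ 0.063 -0.169 -0.001]
```

Call:
drive_tool(
  moves=[
    [0.001,0.006,0,0,0,0.015,0.5],
    [0,0,0,0,0,0.03,0.5],
    [0,0,0,0,0,0.04,0.3],
    [0,0,0,0,0,0.04,0],
    [0,0,0,0,0,0.01,0],
  ],
)

```text
clock: 23.32
tool_pos: [0.5002, -0.1912, 0.2133]
tcp_rot: [-0.702, 0.084, -0.082, 0.703]
wrist_force: [-0.7, 0.3, -0.1]
opening: 0.0714
```

Call:
drive_tool(
  moves=[
    [0,0,0,0.04,0,0.02,0],
    [0,0,0,0.04,0,0.02,0],
    [0,0,0,0,0,0,0],
  ],
)

```text
clock: 23.7
tool_pos: [0.5806, -0.1907, 0.2523]
tcp_rot: [-0.701, 0.086, -0.081, 0.703]
wrist_force: [-0.5, 0.2, 0.1]
opening: 0.0915
```

```bash
python3 st.py; python3 - <<'E'
from ov import *
import pickle
w=snapshot("wrist");pickle.dump(w,open("w16.pkl","wb"));cv2.imwrite("pics/w16.png",w["frame"])
s=snapshot("scene");cv2.imwrite("pics/s16.png",cv2.resize(s["frame"][80:260,200:400],None,fx=3.3,fy=3.3,interpolation=2))
t=snapshot("top");cv2.imwrite("pics/t16.png",t["frame"])
E
```

```text
[[ 0.972 -0.006  0.234]
 [-0.234  0.003  0.972]
 [-0.007 -1.     0.002]] 76.46029134760494 23.7 [ 0.58062095 -0.19073795  0.25228458] [-0.44  0.48  1.15  0.    1.52 -1.78] [-0.47  0.17  0.12] [ 0.081 -0.116  0.014]
```

View pics/w16.png

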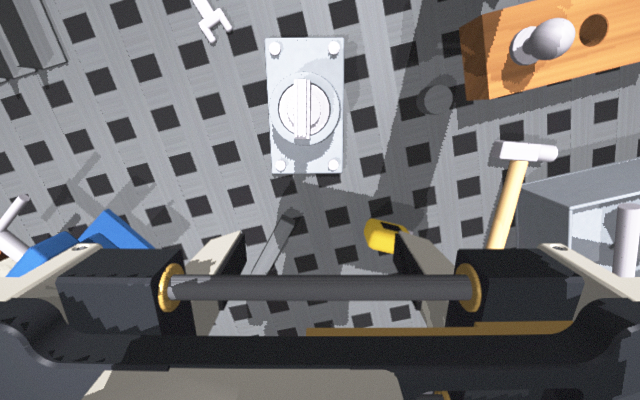

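View pics/s16.png

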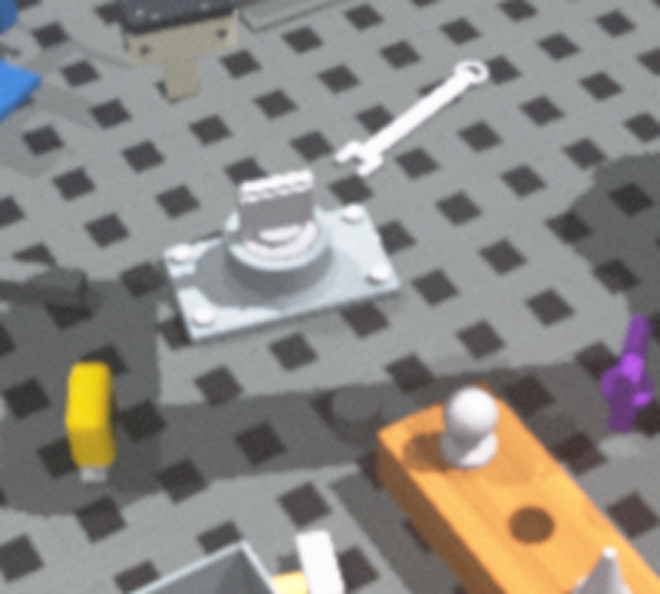

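Blade at (303,78)–(303,143) stands in line with the plate (266–343, 38–173), collar on the swivel. Measuring the angle.

```bash
python3 - <<'E'
from edges import *
import pickle
w=pickle.load(open("w16.pkl","rb"))
cv2.imwrite("pics/w16z.png",cv2.resize(w["frame"][30:180,255:355],None,fx=4,fy=4,interpolation=2))
print("plate L",edge(w,(266,45),(272,168),.014,3),"R",edge(w,(342.5,45),(340,168),.014,3),"T",edge(w,(270,38.5),(340,38.5),.014,3),"B",edge(w,(275,173),(338,173),.014,3))
for x in (297,300,306,310): print(x,edge(w,(x,85),(x,138),.115,2))
cv2.imwrite("pics/w16y.png",cv2.resize(w["frame"][65:155,270:340],None,fx=6.6,fy=6.6,interpolation=2))
E
```

```text
plate L (np.float64(-12.84), 21, np.float64(8e-05), array([ 0.4909, -0.246 ])) R (np.float64(-12.9), 29, np.float64(0.00036), array([ 0.5121, -0.14  ])) T (np.float64(76.41), 30, np.float64(5e-05), array([ 0.4071, -0.1688])) B (np.float64(77.89), 24, np.float64(0.00024), array([ 0.5889, -0.2159]))
297 (np.float64(-45.91), 3, np.float64(0.00032), array([ 0.5254, -0.2053]))
300 (np.float64(-19.02), 2, np.float64(0.0), array([ 0.5254, -0.2024]))
306 (np.float64(-14.38), 26, np.float64(5e-05), array([ 0.4992, -0.1875]))
310 (np.float64(-13.82), 30, np.float64(0.00026), array([ 0.497 , -0.1826]))
```

View pics/w16y.png

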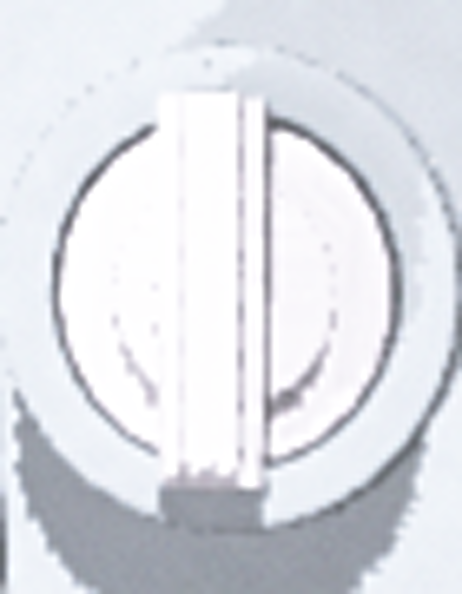

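View pics/t16.png

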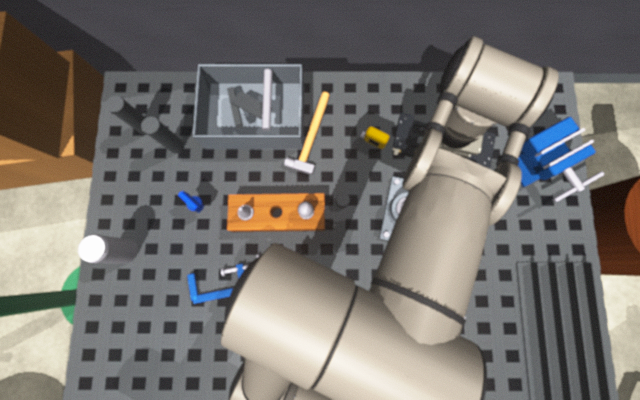

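```bash
python3 -c "
from workcell import job_done
print(job_done())"
```

```text
the job is handed in; nothing more can be done
None
```

The folding stake is out of the rack's middle hole and fully home in the holder. It is turned in line with the base plate, released, and the job is handed in at about 24 s.

- **Insertion:** The first feels, at 4–9 N, stopped at the mouth because I was about 1–2 mm off centre. I re-measured the socket from the wrist camera, and the shank then slid down with no measurable resistance. The collar met the socket at tool height 75.5 mm. I expected 75.4 mm from the height at which I gripped it in the rack. The pushing force stayed at 10 N or less.
- **Turn:** I turned the stake and socket about 24° anticlockwise. After release, the blade measures about -13.5° to -14.4° and the plate about -13°. That is within roughly 1°, which is close to the measuring noise, so I left it there.
- **Rest of the scene:** The cone and ball stakes, slug, mallet, tape and look-alikes look unmoved in the last pictures. I did not check the offcut, because the arm hid it in the last top view. The gripper is open, and about 14 cm above the stake's top.
- **Checks that disagreed:** The side camera's picture was too coarse for millimetre checks, and its reading of the shank position misled me for a while. The individual blade-edge readings also scatter by about 1°.

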